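# Fit the large carrier plate from the bottom of the storage post to the rotary abrader

### The job

The wear test needs the large carrier plate, which is at the bottom of the stack on the storage post: set the two smaller plates aside, side by side on the rubber mat, then turn the large plate so that its three bolt holes line up with the three studs of the abrader's turntable and lower it gently (do not drop it) until it lies flat on the turntable. Put the other two back on the storage post, the medium plate at the bottom and the small one on top of it, and leave the jar and the cup behind the work where they stand.

Things in the scene. Friction and masses are not known exactly. Their poses are not given: they have to be found in the camera images.
- plate_large: Large carrier plate, bottom of the stack: grey metal flange 132 mm across, 8 mm thick, 0.34 kg; three 14 mm holes on 52 mm radius at 0, 120, 240 deg from plate x (fingers on the flats pass between studs); grip: pale hexagonal sleeve 36 mm across flats, 24 mm tall, on the flange, flats facing 30, 90, 150.. deg from plate x; 24 mm bore through all. Origin: underside centre, z up. Overall 32 mm high.
- plate_medium: Medium carrier plate, middle of the stack: grey metal flange 90 mm across, 8 mm thick, 0.20 kg, four 7 mm holes; grip: pale hexagonal sleeve 36 mm across flats, 24 mm tall, on the flange, flats facing 30, 90, 150.. deg from plate x; 24 mm bore through all. Origin: underside centre, z up. Overall 32 mm high.
- plate_small: Small carrier plate, top of the stack: grey metal flange 62 mm across, 8 mm thick, 0.13 kg, two 4 mm holes; grip: pale hexagonal sleeve 36 mm across flats, 24 mm tall, on the flange, flats facing 30, 90, 150.. deg from plate x; 24 mm bore through all. Origin: underside centre, z up. Overall 32 mm high.
- hub_seat (a point): Centre of the turntable's flat steel face (120 mm across, 75 mm above bench), z up. Three upright studs, 8 mm thick, 18 mm tall, tips tapered over 7 mm, on 52 mm radius at 0, 120, 240 deg from this x axis, which turns with the table. A 4 mm high, 18 mm spigot in the middle enters the bore loosely. The table turns by hand with light friction (0.06 N m), stays put; any start angle.
- abrader: Rotary abrader, white bench machine, fixed, 250 x 196 mm, housing top 60 mm high. Origin: on the bench under the turntable axis; x points to its back. The housing reaches 80 mm before and 170 mm behind the axis; from 120 to 215 mm behind it two raised arms with grey wheels stand up to 200 mm high, leaning away.
- stand: Storage post, fixed: dark round steel base 128 mm across, 12 mm thick, with an upright 16 mm post in its middle, tapering above 76 mm to a tip 92 mm above the bench. Plates are threaded on it by their bores: the lowest lies 12 mm above the bench, each next one 32 mm higher. Origin: underside centre of the base.
- mat: Black rubber bench mat, fixed, 250 mm (its x) by 160 mm (its y), 3 mm thick: the side area. Origin: centre of the underside.
- jar: Bystander: brown screw-lid jar, 68 mm diameter, 98 mm tall, behind the work. Origin: centre of its underside. To be left alone.
- cup: Bystander: small light-grey metal cup, open at the top, 59 mm diameter, 67 mm tall, behind the work. Origin: centre of its underside. To be left alone.
Things that resemble listed ones, but are neither listed nor needed, are in the scene too. What is shaped like the plate_small but pink is not meant.

How it is judged (in metres and radians):
On the way, in this order (a step that is already met when the one before it is completed fails the run):
1. the small and the medium plate both stand flat on the mat, let go, with their centres over it (within 115 mm of its middle lengthwise and 70 mm across) (x of plate_medium in the frame of mat between -0.115 and 0.115 m and y of plate_medium in the frame of mat between -0.07 and 0.07 m and z of plate_medium in the frame of mat between -0.001 and 0.007 m and angle between each of plate_medium, plate_small's own z axis and vertical below 0.06 rad and contact force between each of plate_medium, plate_small and the fingers below 0.5 N and linear speed of each of plate_medium, plate_small below 0.02 m/s and angular speed of each of plate_medium, plate_small below 0.2 rad/s and x of plate_small in the frame of mat between -0.115 and 0.115 m and y of plate_small in the frame of mat between -0.07 and 0.07 m and z of plate_small in the frame of mat between -0.001 and 0.007 m), for 0.2 s.
2. the large plate lies flat on the turntable, over its studs, let go (z of plate_large in the frame of hub_seat between -0.004 and 0.004 m and horizontal distance between plate_large and hub_seat below 0.008 m and angle between plate_large's own z axis and vertical below 0.06 rad and linear speed of plate_large below 0.02 m/s and angular speed of plate_large below 0.2 rad/s and contact force between plate_large and the fingers below 0.5 N), for 0.2 s.
At the end, for the whole second after the job is handed in: Large plate flat on the turntable, studs through its holes (height within 4 mm, centre within 8 mm); on the storage post the medium plate on the base and the small one on the medium one's sleeve (height within 4 mm, centre within 9 mm); all tilts under 0.06 rad, all let go and at rest (all of step 2 and z of plate_medium in the frame of stand between 0.008 and 0.016 m and horizontal distance between each of plate_medium, plate_small and stand below 0.009 m and angle between each of plate_medium, plate_small's own z axis and vertical below 0.06 rad and linear speed of each of plate_medium, plate_small below 0.02 m/s and angular speed of each of plate_medium, plate_small below 0.2 rad/s and z of plate_small in the frame of stand between 0.04 and 0.048 m); the robot touches nothing.
It fails at once if the jar or the cup is pushed more than 30 mm from where it was (distance of any of jar, cup from where it was at the start of the episode above 0.03 m).
It fails at once if the large plate is dropped on the turntable (faster than 0.6 m/s within 50 mm above the seat) (horizontal distance between plate_large and hub_seat below 0.08 m and z of plate_large in the frame of hub_seat below 0.05 m and linear speed of plate_large above 0.6 m/s).
It also fails if it takes over 125 s, if anything falls off the work surface, if the arm or the gripper's body presses on something with over 40 N, if the wrist force passes 120 N, or if a joint passes its speed limit or range.

### The arm

A 7-joint arm with a two-finger parallel gripper is mounted at the origin on a cart in front of the work surface, level with it; the furniture and walls round the work are solid. World frame = base frame: x ahead of the robot, y to its left, z up, the work surface at z = 0. Lengths are in mm, angles in rad, forces in N, time in s.
With the tool pointing down it reaches from about 400 to 750 mm from the base axis. Payload 19.5 kg.
Tool frame: the origin (TCP) lies at the very end of the fingers, on their centre line; the grasp point (between the pads) lies 19 mm behind it; z points along the fingers, y is the line along which they close (so a half turn about z gives the same grasp; the last joint's range is limited). The gripper opens to 85 mm and grips with 20 to 120 N. Pads are 22 mm wide; open, the fingers measure 114 mm over their backs; the gripper's body (76 mm by 85 mm) begins 54 mm behind the grasp point. The pads swing forward as they close: fully open they stand 13 mm farther back than shut.
Start: joints at [-1.378, 0.707, -0.028, 1.485, 0.022, 0.951, -0.075], TCP at [133.761, 559.196, 209.168] pointing down, gripper open.
Joint ranges: [-2.71, 2.71], [-0.32, 2.16], [-1.57, 1.52], [0, 2.45], [-1.46, 4.6], [0, 2.02], [-2.83, 2.83]. Speed limits (rad/s): [1.89, 1.89, 2.57, 2.57, 3.01, 3.01, 3.01].

### API

Orientations are given as a 3x3 rotation matrix whose columns are the frame's x, y, z axes.
In Python, from cell import bot gives the robot as it stands.
- The arm moves only by the shell command python3 -m pendant 'ROWS' [FORCE]. ROWS is a JSON list of rows, 1 to 8 of them, each of 7 numbers: dx, dy, dz in mm, then a rotation vector rx, ry, rz in rad, then the opening from 0.0 (shut) to 1.0 (fully open); each row is the pose to reach, as a shift and turn from the pose commanded when the command began, along the tool's axes at that moment; what a row does not reach only later rows make up. A row lasts 1/12 s, in which the tool goes at most 41.7 mm and 0.125 rad, less where a joint would pass 70% of its speed; a pose out of reach is approached as far as the arm can. The fingers move at their own pace and stop on an object; FORCE is the grip in N (left out, the last holds). Time passes only in rows, so rows that do not move let the fingers close. It prints the time, the measured TCP pose, the force, the opening and the grip force at its end.
- bot.sense(): the state, without advancing time (a new reading comes with each control period).
- bot.read_camera(name): name is "scene" or "top" or "wrist"; returns a dict with "image" (420x560x3 uint8, blue, green, red), "range_z" (420x560 float32, mm along the optical axis (not along the pixel's ray), 0 where there is no reading), "mtx" (3x3 intrinsics, pixels), "world_to_cam" (4x4, takes a point from world to camera coordinates). Camera axes: x right, y up, looking along -z (the intrinsics and any distortion apply to the point x, -y, -z); pixel columns grow to the right and rows downward; lengths in mm; the calibration is good to about 2 mm. A picture is of the moment at which its call begins.
- bot.close_job(): hands the job in; it is judged then, once.
The state is a dict: "clock": time; "joint_positions": joint angles; "qd": joint speeds; "effort": joint torques, N m; "tool_pos": TCP position; "orientation": TCP orientation; "contact_force": force on the tool from outside, world axes, zero at the start; "moment": the same for the moment, N m; "width": opening from 0.0 (shut) to 1.0 (fully open); "grip_force": force on a finger pad.
Only numpy, scipy, OpenCV 4.12 (cv2) and the standard library are available. Lean on these libraries where they do the work, as an engineer would, in place of code of your own. Each camera call takes 0.05 s, during which the arm holds its last target. There are 200 camera calls.

## Working session

There is one attempt and no reset: what is moved stays moved. The work goes in short steps, Python scripts to look and compute and a shell command to move; the robot and the scene stay as the last step left them, time stands still between calls to the robot, and variables do not carry over. Pictures are saved under pics/ and viewed, at most 16 in all, crops included, and the job is handed in when it is done.

```bash
ls; mkdir -p pics
cat > h.py <<'E'
import numpy as np, cv2
from cell import bot
def cam(n,save=None):
    c=bot.read_camera(n)
    if save: cv2.imwrite('pics/'+save,c['image'])
    return c
def ray(c,u,v):
    K=c['mtx'];T=c['world_to_cam'];R=T[:3,:3]
    d=np.array([(u-K[0,2])/K[0,0],-(v-K[1,2])/K[1,1],-1.0])
    return -R.T@T[:3,3], R.T@d
def onz(c,u,v,z):
    o,d=ray(c,u,v); return o+d*(z-o[2])/d[2]
def dep(c,u,v):
    o,d=ray(c,u,v); return o+d*c['range_z'][int(v),int(u)]
def cloud(c):
    K=c['mtx'];T=c['world_to_cam'];R=T[:3,:3]
    v,u=np.mgrid[:420,:560]
    d=np.stack([(u-K[0,2])/K[0,0],-(v-K[1,2])/K[1,1],-np.ones(u.shape)],-1)*c['range_z'][...,None]
    return d@R - R.T@T[:3,3]
E
python3 - <<'E'
from h import *
for n in('scene','top','wrist'):
    c=cam(n,n+'0.png'); print(n,(-c['world_to_cam'][:3,:3].T@c['world_to_cam'][:3,3]).round(),c['mtx'].round(1).tolist(),(c['range_z']>0).mean())
s=bot.sense();print(s)
a=[cv2.imread('pics/%s0.png'%n) for n in('top','scene')]
E
```

```text
pics
scene [  63. -620.  491.] [[417.3, 0.0, 275.6], [0.0, 417.3, 206.6], [0.0, 0.0, 1.0]] 0.8819982993197278
top [ 396.   -6. 1177.] [[462.4, 0.0, 282.0], [0.0, 462.4, 204.2], [0.0, 0.0, 1.0]] 0.9961054421768708
wrist [ 68. 576. 373.] [[350.5, 0.0, 277.3], [0.0, 350.5, 211.4], [0.0, 0.0, 1.0]] 0.9961267006802721
{'clock': 0.15, 'joint_positions': array([-1.37770395,  0.70695443, -0.02761924,  1.48485703,  0.0220224 ,
        0.95091207, -0.07550281]), 'qd': array([ 0.00152879, -0.00093191,  0.00011773, -0.00136532, -0.00086988,
       -0.00053628,  0.00083485]), 'effort': array([ 8.51852656e-04, -8.83304214e+01,  1.23475492e+00, -2.36189210e+01,
        1.69688783e-02,  5.49524426e-03,  2.12912704e-05]), 'tool_pos': array([133.72291281, 559.02092054, 208.84621206]), 'orientation': array([[-9.72564874e-01,  2.32631774e-01, -1.54939911e-04],
       [ 2.32631823e-01,  9.72564534e-01, -8.13168788e-04],
       [-3.84798359e-05, -8.26903353e-04, -9.99999657e-01]]), 'contact_force': array([ 0.10565834, -1.0898579 , -0.5374179 ]), 'moment': array([ 0.01908113, -0.04306576, -0.04886324]), 'grip_force': 0.0, 'width': 0.9983649504918586}
```

View pics/top0.png

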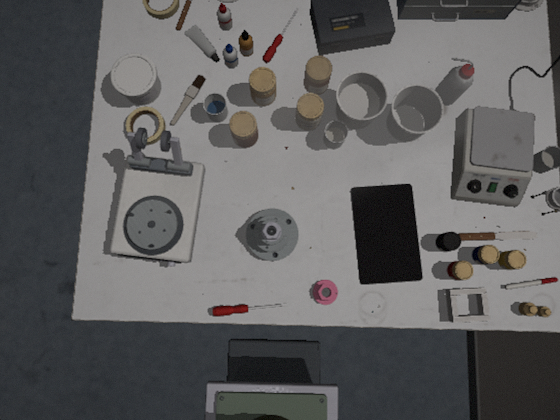

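View pics/scene0.png

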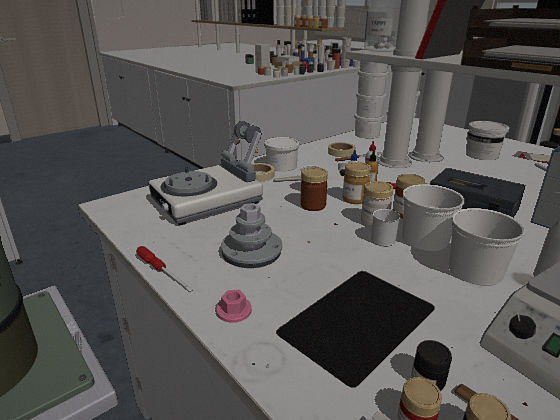

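The top view shows the turntable at (153,224), the stack at (271,233), the mat at (387,233), and the pink decoy at (325,292). The scene view shows the stack at (250,235). The arm is not in view.

Candidates for plate_small:
- Grey hexagon on top of the stack, top view (271,231): chosen.
- Pink flange at (325,292): decoy, rejected.

Next I'll measure and take a close crop.

Run:
```python
from h import *
c=cam('top');P=cloud(c)
for n,(u,v) in dict(hub=(153,224),stack=(271,231),mat=(387,233),pink=(325,292),table=(320,200),jar=(244,125),cup=(336,133)).items(): print(n,P[v,u].round(1))
s=cam('scene');Q=cloud(s)
for n,(u,v) in dict(hub=(190,182),stack=(250,208),mat=(357,325)).items(): print('s',n,Q[v,u].round(1))
# heights by slices
for nm,X in(('top',P),('scene',Q)):
  M=X.reshape(-1,3);M=M[np.hypot(M[:,0]-P[231,271][0],M[:,1]-P[231,271][1])<75]
  print(nm,np.histogram(M[:,2],bins=np.arange(-6,130,6))[0])
# mat
img=c['image'];g=cv2.cvtColor(img,cv2.COLOR_BGR2GRAY)
m=((g<40)).astype(np.uint8);m[:170]=0;m[300:]=0;m[:,:340]=0;m[:,430:]=0
k,_=cv2.findContours(m,0,2);k=max(k,key=cv2.contourArea);r=cv2.minAreaRect(k);print(r);print([onz(c,*p,3).round(1).tolist() for p in cv2.boxPoints(r)], onz(c,*r[0],3))
a=cv2.resize(img[165:300,95:320],None,fx=3.4,fy=3.4,interpolation=2)
cv2.imwrite('pics/crop1.png',a[:590,:790])
```

```text
hub [524.5 294.4  76.2]
stack [513.8  11.9  89.9]
mat [ 526.1 -282.8    2.9]
pink [ 3.740e+02 -1.262e+02  3.000e-01]
table [ 607.2 -110.7    1.9]
jar [769.8  85.   98.9]
cup [ 781.5 -148.3   22.8]
s hub [516.5 278.3  73.9]
s stack [519.6  22.4  97.7]
s mat [ 509.7 -289.9    2.5]
top [272 257  37 213 841  32   1   1  21 417  81   3   4  13 145 187  15   5
  88  58   0   0]
scene [325 175  99 298 852  18   0   0  80 490  47  51  10  32 178  75  54  75
 134   4   0   0]
((385.9793701171875, 233.45361328125), (97.6727294921875, 62.289649963378906), 84.47245788574219)
[[641.2, -188.8, 3.0], [661.6, -350.3, 3.0], [412.2, -368.7, 3.0], [393.4, -212.7, 3.0]] [ 524.90552298 -280.1438613     3.        ]
```

View pics/crop1.png

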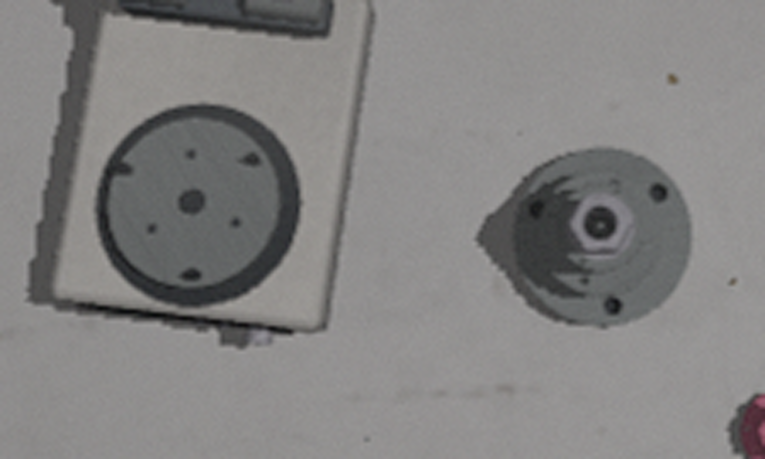

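The crop confirms the grey stack with the hexagonal sleeve on top at (600,222). The large plate's holes are at (536,208), (658,192) and (614,304). The studs are at (250,160), (120,170) and (192,275). Heights match the text: flange tops near 20, 52 and 84 mm, sleeve top near 108 mm. I'll move the wrist camera over the stack.

```bash
python3 -m pendant '[[-188,-148,0,0,0,0,1],[-188,-148,0,0,0,0,1],[-188,-148,0,0,0,0,1],[-188,-148,0,0,0,0,1],[-188,-148,0,0,0,0,1],[-188,-148,0,0,0,0,1],[-188,-148,0,0,0,0,1]]'
python3 -m pendant '[[-188,-148,0,0,0,0,1],[-188,-148,0,0,0,0,1],[-188,-148,0,0,0,0,1],[-188,-148,0,0,0,0,1],[-188,-148,0,0,0,0,1],[-188,-148,0,0,0,0,1],[-188,-148,0,0,0,0,1]]'
python3 -m pendant '[[-188,-148,0,0,0,0,1],[-188,-148,0,0,0,0,1],[-188,-148,0,0,0,0,1],[-188,-148,0,0,0,0,1],[-188,-148,0,0,0,0,1],[-188,-148,0,0,0,0,1],[-188,-148,0,0,0,0,1],[-188,-148,0,0,0,0,1]]'
python3 - <<'E'
from h import *
print(bot.sense()['joint_positions'].round(2))
c=cam('wrist','w1.png');print(c['world_to_cam'].round(2))
E
```

```text
clock: 0.83
tool_pos: [286.1, 366.7, 209.4]
orientation: [[-0.971, 0.239, 0.002], [0.239, 0.971, -0.002], [-0.002, -0.002, -1.0]]
contact_force: [1.3, -1.0, -1.0]
width: 0.998
grip_force: 0.0
clock: 1.42
tool_pos: [433.8, 178.5, 209.1]
orientation: [[-0.971, 0.24, 0.001], [0.24, 0.971, -0.002], [-0.002, -0.002, -1.0]]
contact_force: [0.2, -1.5, -0.7]
width: 0.999
grip_force: 0.0
clock: 2.08
tool_pos: [579.2, -4.9, 208.6]
orientation: [[-0.972, 0.235, -0.001], [0.235, 0.972, -0.0], [0.001, -0.0, -1.0]]
contact_force: [-2.0, 1.7, -0.0]
width: 0.999
grip_force: 0.0
[ 0.03  0.72 -0.14  1.47  0.11  0.97  1.18]
[[ 2.4000e-01  9.7000e-01 -0.0000e+00 -1.3250e+02]
 [-9.4000e-01  2.3000e-01 -2.6000e-01  5.7736e+02]
 [-2.6000e-01  6.0000e-02  9.6000e-01 -2.2868e+02]
 [ 0.0000e+00  0.0000e+00  0.0000e+00  1.0000e+00]]
```

View pics/w1.png

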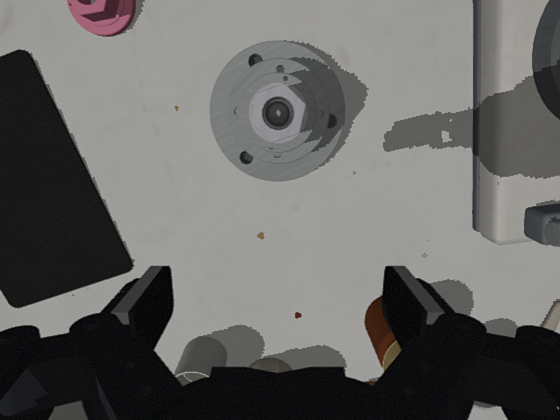

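The wrist view shows the stack from close by: hexagon sleeve at (277,112), large-plate holes at (255,60), (332,121) and (246,157). The pink decoy is at (103,5), well away. Next I'll fit the centres and orientation.

```bash
cat >> h.py <<'E'
def hexfit(c,near,ztop,R=35,tol=5,verbose=True):
    """top face of sleeve: depth slice -> outer contour on plane ztop -> centre, flat-normal angle mod 60"""
    P=cloud(c);m=((abs(P[...,2]-ztop)<tol)&(np.hypot(P[...,0]-near[0],P[...,1]-near[1])<R)).astype(np.uint8)
    zm=np.median(P[m>0][:,2])
    k,_=cv2.findContours(m,0,cv2.CHAIN_APPROX_NONE);k=cv2.convexHull(max(k,key=len))[:,0]
    X=np.array([onz(c,u,v,zm)[:2] for u,v in k]);
    cen,_=cv2.minEnclosingCircle(X.astype(np.float32));cen=np.array(cen)
    q=np.linspace(0,2*np.pi,720,endpoint=False);h=[(X@[np.cos(a),np.sin(a)]).max() for a in q]
    w=np.array([h[i]+h[(i+360)%720] for i in range(720)])   # width in each direction, min at flats
    f=np.sum(w*np.exp(-6j*q));ang=np.degrees(np.angle(-f.conj() if 0 else -np.conj(f))/6)%60
    cc=np.array([(h[i]-h[i+360])/2*2*np.array([np.cos(q[i]),np.sin(q[i])]) for i in range(360)]).mean(0)
    if verbose: print('hex z',zm.round(1),'n',m.sum(),'circle c',cen.round(1),'support c',cc.round(1),'width',w.min().round(1),w.max().round(1),'flat deg mod60',ang.round(1))
    return cc,ang
def blobs(c,near,z,r0,r1,amin,amax,off=0):
    """dark blobs (local) cast on plane z, ring r0..r1 round near"""
    g=cv2.cvtColor(c['image'],cv2.COLOR_BGR2GRAY);bg=cv2.medianBlur(g,31)
    m=((g.astype(int)<0.62*bg)).astype(np.uint8)
    k,_=cv2.findContours(m,0,2);out=[]
    for b in k:
        A=cv2.contourArea(b)
        if amin<A<amax:
            M=cv2.moments(b);u,v=M['m10']/A,M['m01']/A;p=onz(c,u,v,z);d=p[:2]-near
            if r0<np.hypot(*d)<r1: out.append((round(u),round(v),A,p[:2].round(1),np.hypot(*d).round(1),(np.degrees(np.arctan2(d[1],d[0]))%120).round(1)))
    return out
E
python3 - <<'E'
from h import *
for n in('wrist','top'):
    c=cam(n);cc,a=hexfit(c,(514,12),108)
    for b in blobs(c,cc,20,35,65,4,600): print(b)
E
```

```text
hex z 107.3 n 1457 circle c [512.4  12.5] support c [512.3  12.4] width 36.9 42.2 flat deg mod60 3.8
(244, 158, 101.5, array([545.7, -29.2]), np.float64(53.4), np.float64(68.7))
(316, 148, 17.0, array([552.5,  43.1]), np.float64(50.6), np.float64(37.5))
(330, 122, 69.5, array([531.1,  61.7]), np.float64(52.8), np.float64(69.1))
(278, 69, 27.5, array([472.7,  23.6]), np.float64(41.2), np.float64(44.1))
(297, 60, 18.0, array([469.4,  42.7]), np.float64(52.6), np.float64(24.8))
(253, 60, 95.0, array([459.3,   2.4]), np.float64(54.0), np.float64(70.6))
  return _methods._mean(a, axis=axis, dtype=dtype,
  ret = ret.dtype.type(ret / rcount)
Traceback (most recent call last):
  File "h.py", line 24, in hexfit
    k,_=cv2.findContours(m,0,cv2.CHAIN_APPROX_NONE);k=cv2.convexHull(max(k,key=len))[:,0]
                                                                     ~~~^^^^^^^^^^^
ValueError: max() iterable argument is empty
```

```bash
cat >> h.py <<'E'
def to(x,y,z,ydeg):
    """shift in tool axes and turn about tool z to bring TCP there with tool y at ydeg (mod 180)"""
    s=bot.sense();R=np.array(s['orientation']);d=R.T@(np.array([x,y,z])-s['tool_pos'])
    cur=np.degrees(np.arctan2(R[1,1],R[0,1]));e=(ydeg-cur+90)%180-90
    tilt=np.cross(R[:,2],[0,0,-1]);tl=R.T@tilt
    print('pos',s['tool_pos'].round(1),'ydeg',cur.round(1),'d',d.round(1),'rx,ry',tl[:2].round(4),'rz',-np.radians(e).round(3),'rows',np.ceil(np.linalg.norm(d)/41.7),'j7',s['joint_positions'][6].round(2),'t',s['clock'],'F',s['contact_force'].round(1),'w',round(s['width'],3))
E
python3 -c "
from h import *;to(512.3,12.4,150,63.8)"
```

```text
pos [578.6  -2.6 209.3] ydeg 76.6 d [67.9 -0.8 59.4] rx,ry [ 0.0003 -0.0003] rz 0.224 rows 3.0 j7 1.18 t 2.2333 F [-0.7  0.2  0.2] w 1.003
```

```bash
python3 -m pendant '[[68,-1,59,0,0,0.224,0.8],[68,-1,59,0,0,0.224,0.8],[68,-1,59,0,0,0.224,0.8],[68,-1,59,0,0,0.224,0.8],[68,-1,59,0,0,0.224,0.8]]' 40
python3 - <<'E'
from h import *
to(512.3,12.4,87,63.8)
c=cam('wrist','w2.png')
E
```

```text
clock: 2.65
tool_pos: [513.0, 11.9, 150.8]
orientation: [[-0.898, 0.441, 0.001], [0.441, 0.898, 0.0], [-0.001, 0.0, -1.0]]
contact_force: [0.6, 0.3, 0.3]
width: 0.795
grip_force: 0.0
pos [513.   11.9 150.8] ydeg 63.8 d [ 0.9  0.1 63.8] rx,ry [0.0004 0.0008] rz 0.001 rows 2.0 j7 0.95 t 2.65 F [0.6 0.3 0.3] w 0.795
```

View pics/w2.png

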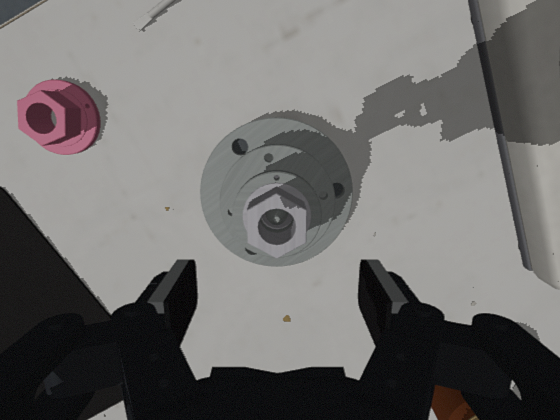

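The fingers at (185,300) and (370,300) straddle the hexagon's vertical flats, with its centre at u≈277. They are aligned, so I'll descend and grip.

```bash
python3 -m pendant '[[0,0,35,0,0,0,0.8],[1,0,64,0,0,0,0.8],[1,0,64,0,0,0,0.8],[1,0,64,0,0,0,0.3],[1,0,64,0,0,0,0.3],[1,0,64,0,0,0,0.3],[1,0,64,0,0,0,0.3],[1,0,64,0,0,0,0.3]]' 40
python3 -m pendant '[[0,0,0,0,0,0,0.3],[0,0,0,0,0,0,0.3],[0,0,-15,0,0,0,0.3],[0,0,-30,0,0,0,0.3],[0,0,-30,0,0,0,0.3]]' 40
python3 -c "
from h import *;to(468,-287,155,63.8)"
```

```text
clock: 3.37
tool_pos: [512.2, 11.4, 87.2]
orientation: [[-0.897, 0.443, 0.001], [0.443, 0.897, -0.0], [-0.001, 0.001, -1.0]]
contact_force: [-0.1, -0.2, -0.1]
width: 0.301
grip_force: 0.0
clock: 3.78
tool_pos: [512.6, 11.4, 118.3]
orientation: [[-0.897, 0.443, 0.003], [0.443, 0.897, 0.0], [-0.002, 0.001, -1.0]]
contact_force: [0.3, -0.0, 0.7]
width: 0.304
grip_force: 0.0
pos [512.6  11.4 118.3] ydeg 63.7 d [ -92.3 -287.3  -36.8] rx,ry [0.0013 0.0025] rz -0.002 rows 8.0 j7 0.94 t 3.7833 F [ 0.3 -0.   0.7] w 0.304
```

Run:
```python
from h import *
c=cam('wrist','w3.png')
```

```text
(no output)
```

View pics/w3.png

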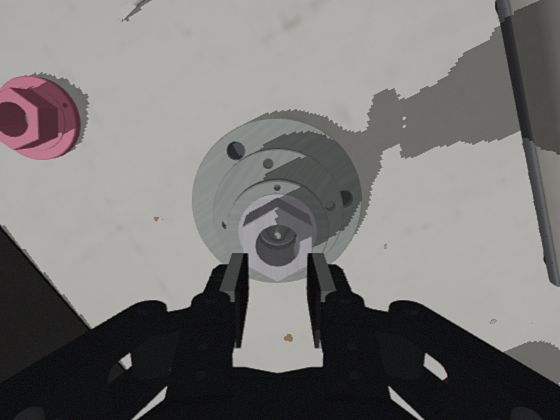

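The hexagon at (277,240) still sits on the stack. At 0.3 the pads (240 and 318) stay just wider than it, so opening is not linear in width. I'll go down again and close further.

```bash
python3 -m pendant '[[0,0,0,0,0,0,0.6],[0,0,15,0,0,0,0.6],[0,0,31,0,0,0,0.6],[0,0,31,0,0,0,0],[0,0,31,0,0,0,0],[0,0,31,0,0,0,0],[0,0,31,0,0,0,0],[0,0,31,0,0,0,0]]' 40
python3 -m pendant '[[0,0,0,0,0,0,0],[0,0,0,0,0,0,0],[0,0,-15,0,0,0,0],[0,0,-35,0,0,0,0],[0,0,-50,0,0,0,0]]' 40
python3 -c "
from h import *;to(468,-287,155,63.8)"
```

```text
clock: 4.5
tool_pos: [511.9, 11.5, 85.8]
orientation: [[-0.897, 0.443, 0.001], [0.443, 0.897, -0.0], [-0.001, 0.0, -1.0]]
contact_force: [0.1, -0.5, -0.5]
width: 0.385
grip_force: 39.8
clock: 4.92
tool_pos: [511.7, 11.4, 136.4]
orientation: [[-0.897, 0.443, 0.0], [0.443, 0.897, -0.0], [-0.0, 0.0, -1.0]]
contact_force: [0.1, 0.1, -1.2]
width: 0.383
grip_force: 40.1
pos [511.7  11.4 136.4] ydeg 63.7 d [ -93.  -286.9  -18.6] rx,ry [0.     0.0002] rz -0.002 rows 8.0 j7 0.95 t 4.9167 F [ 0.1  0.1 -1.2] w 0.383
```

Held: width 0.385, grip 40 N. Carrying it to the mat.

```bash
python3 -m pendant '[[-93,-286,0,0,0,0,0],[-93,-286,0,0,0,0,0],[-93,-286,0,0,0,0,0],[-93,-286,0,0,0,0,0],[-93,-286,0,0,0,0,0],[-93,-286,0,0,0,0,0],[-93,-286,0,0,0,0,0],[-93,-286,0,0,0,0,0]]'
python3 -m pendant '[[0,0,30,0,0,0,0],[0,0,60,0,0,0,0],[0,0,90,0,0,0,0],[0,0,110,0,0,0,0],[0,0,110,0,0,0,0]]'
python3 -c "
from h import *;to(467,-285,13.5,63.8)"
```

```text
clock: 5.58
tool_pos: [465.9, -293.3, 135.2]
orientation: [[-0.893, 0.449, -0.001], [0.449, 0.893, -0.003], [-0.001, -0.003, -1.0]]
contact_force: [-0.3, -1.3, -0.7]
width: 0.386
grip_force: 40.2
clock: 6.0
tool_pos: [466.9, -285.2, 22.0]
orientation: [[-0.897, 0.443, -0.004], [0.443, 0.897, 0.002], [0.005, 0.0, -1.0]]
contact_force: [-0.8, 0.0, -1.6]
width: 0.383
grip_force: 40.2
pos [ 466.9 -285.2   22. ] ydeg 63.7 d [-0.   0.3  8.5] rx,ry [ 0.0001 -0.0049] rz -0.001 rows 1.0 j7 1.41 t 6.0 F [-0.8  0.  -1.6] w 0.383
```

```bash
python3 -m pendant '[[0,0,0,0,0,0,0],[0,0,4,0,0,0,0],[0,0,8,0,0,0,0],[0,0,12,0,0,0,0],[0,0,12,0,0,0,0]]'
python3 -c "
from h import *;to(467,-285,13.5,63.8)"
```

```text
clock: 6.42
tool_pos: [468.4, -286.2, 13.2]
orientation: [[-0.897, 0.443, 0.0], [0.443, 0.897, -0.0], [-0.0, -0.0, -1.0]]
contact_force: [-0.2, 0.1, -1.2]
width: 0.383
grip_force: 40.3
pos [ 468.4 -286.2   13.2] ydeg 63.7 d [ 1.8  0.4 -0.3] rx,ry [-0.0001  0.0001] rz -0.002 rows 1.0 j7 1.4 t 6.4167 F [-0.2  0.1 -1.2] w 0.383
```

```bash
python3 -m pendant '[[0,0,0.7,0,0,0,0],[0,0,1.4,0,0,0,0],[0,0,1.4,0,0,0,0]]'
python3 -m pendant '[[0,0,0.7,0,0,0,0],[0,0,0.7,0,0,0,0]]'
```

```text
clock: 6.67
tool_pos: [468.5, -286.2, 11.9]
orientation: [[-0.897, 0.443, 0.0], [0.443, 0.897, -0.0], [-0.0, -0.0, -1.0]]
contact_force: [0.2, -0.5, -1.1]
width: 0.383
grip_force: 40.3
clock: 6.83
tool_pos: [468.5, -286.2, 11.2]
orientation: [[-0.897, 0.443, 0.0], [0.443, 0.897, -0.0], [-0.0, -0.0, -1.0]]
contact_force: [0.4, 0.1, 0.5]
width: 0.385
grip_force: 41.4
```

Contact (the weight has gone). I'll release, retract and return over the stack.

```bash
python3 -m pendant '[[0,0,0,0,0,0,0.7],[0,0,0,0,0,0,0.7],[0,0,0,0,0,0,0.7],[0,0,-40,0,0,0,0.7],[0,0,-80,0,0,0,0.7],[0,0,-120,0,0,0,0.7],[0,0,-160,0,0,0,0.7],[0,0,-160,0,0,0,0.7]]'
python3 - <<'E'
from h import *
c=cam('wrist','w4.png');hexfit(c,(468,-286),35)
to(545,-3,190,63.8)
E
```

```text
clock: 7.5
tool_pos: [470.5, -287.3, 177.8]
orientation: [[-0.896, 0.443, 0.008], [0.443, 0.896, -0.004], [-0.009, -0.0, -1.0]]
contact_force: [0.9, 0.3, 2.2]
width: 0.701
grip_force: 0.0
hex z 34.4 n 955 circle c [ 469.6 -285.7] support c [ 469.5 -285.7] width 36.1 42.1 flat deg mod60 3.6
pos [ 469.6 -286.9  174.5] ydeg 63.7 d [ 58.1 287.9 -15.9] rx,ry [-0.0004  0.0058] rz -0.002 rows 8.0 j7 1.45 t 7.55 F [-0.6  0.1 -1.1] w 0.698
```

```bash
python3 -m pendant '[[58,288,-16,0,0,0,0.7],[58,288,-16,0,0,0,0.7],[58,288,-16,0,0,0,0.7],[58,288,-16,0,0,0,0.7],[58,288,-16,0,0,0,0.7],[58,288,-16,0,0,0,0.7],[58,288,-16,0,0,0,0.7],[58,288,-16,0,0,0,0.7]]'
python3 -m pendant '[[0,0,0,0,0,0,0.7],[0,0,0,0,0,0,0.7]]'
python3 - <<'E'
from h import *
c=cam('wrist','w5.png');cc,a=hexfit(c,(512,12),76)
for b in blobs(c,cc,20,45,60,40,600): print(b)
to(*cc,110,a+60)
E
```

```text
clock: 8.22
tool_pos: [544.9, 6.3, 186.6]
orientation: [[-0.9, 0.435, 0.0], [0.435, 0.9, 0.004], [0.002, 0.003, -1.0]]
contact_force: [0.3, 1.7, -0.4]
width: 0.699
grip_force: 0.0
clock: 8.38
tool_pos: [543.6, -2.5, 186.4]
orientation: [[-0.897, 0.443, -0.001], [0.443, 0.897, -0.001], [0.001, -0.001, -1.0]]
contact_force: [0.3, 0.4, -0.0]
width: 0.698
grip_force: 0.0
hex z 75.4 n 1324 circle c [511.3  13.1] support c [511.4  13.1] width 36.9 42.0 flat deg mod60 59.3
(253, 204, 66.0, array([546.6, -30.6]), np.float64(56.1), np.float64(68.9))
(330, 168, 63.0, array([548.2,  51.2]), np.float64(53.0), np.float64(46.0))
(333, 147, 86.0, array([531.3,  61.9]), np.float64(52.7), np.float64(67.9))
(241, 105, 134.5, array([460.2,   2.8]), np.float64(52.2), np.float64(71.3))
(284, 96, 78.0, array([470.8,  40.3]), np.float64(48.8), np.float64(26.2))
pos [543.6  -3.2 186.5] ydeg 63.7 d [36.   0.4 76.6] rx,ry [-0.0012 -0.0007] rz -0.972 rows 3.0 j7 0.96 t 8.4333 F [-0.1 -0.2  0.4] w 0.7
```

View pics/w5.png

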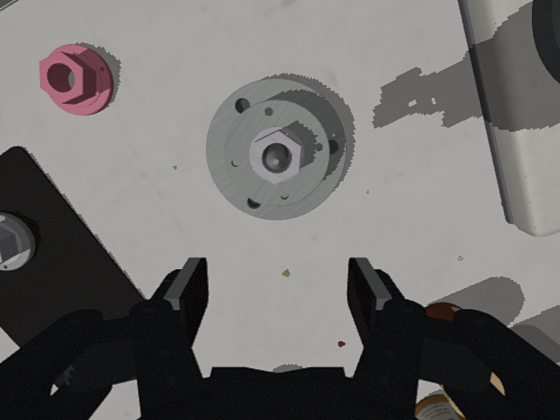

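The medium sleeve is now on top at (276,157), flats at 59.3° in world. The small plate stands on the mat at (12,243). I'll grip the medium.

```bash
python3 -m pendant '[[36,0,30,0,0,0.077,0.65],[36,0,60,0,0,0.077,0.65],[36,0,60,0,0,0.077,0.65],[36,0,95,0,0,0.077,0.65],[36,0,132,0,0,0.077,0.65],[36,0,132,0,0,0.077,0.65],[36,0,132,0,0,0.077,0],[36,0,132,0,0,0.077,0]]' 50
python3 -m pendant '[[0,0,0,0,0,0,0],[0,0,0,0,0,0,0],[0,0,0,0,0,0,0],[0,0,0,0,0,0,0]]' 50
python3 -m pendant '[[0,0,-30,0,0,0,0],[0,0,-60,0,0,0,0],[0,0,-82,0,0,0,0],[0,0,-82,0,0,0,0]]' 50
python3 -c "
from h import *;to(588,-277,136,59.3)"
```

```text
clock: 9.1
tool_pos: [512.7, 13.0, 57.2]
orientation: [[-0.86, 0.511, 0.002], [0.511, 0.86, -0.0], [-0.002, 0.001, -1.0]]
contact_force: [0.9, -0.7, 0.1]
width: 0.377
grip_force: 0.0
clock: 9.43
tool_pos: [511.9, 11.8, 57.4]
orientation: [[-0.859, 0.512, 0.001], [0.512, 0.859, -0.002], [-0.002, -0.001, -1.0]]
contact_force: [-5.1, -11.1, 18.0]
width: 0.146
grip_force: 48.8
clock: 9.77
tool_pos: [513.7, 13.6, 142.6]
orientation: [[-0.86, 0.511, 0.007], [0.511, 0.86, 0.0], [-0.006, 0.004, -1.0]]
contact_force: [0.3, -0.9, 1.3]
width: -0.005
grip_force: 0.0
pos [513.7  13.6 142.6] ydeg 59.3 d [-212.3 -211.8    7. ] rx,ry [0.004  0.0061] rz -0.0 rows 8.0 j7 0.85 t 9.7667 F [ 0.3 -0.9  1.3] w -0.005
```

That grip failed: the fingers ended on the post (width 0.146) and then shut. I'll check where the plate is, and view the fingers from the side before the next closing.

```bash
python3 -m pendant '[[35,0,-40,0,0,0,0.6],[-35,0,-40,0,0,0,0.6],[-35,0,-40,0,0,0,0.6],[-35,0,-40,0,0,0,0.6],[-35,0,-40,0,0,0,0.6]]'
python3 - <<'E'
from h import *
c=cam('wrist');cc,a=hexfit(c,(512,12),76)
to(*cc,51,a)
E
```

```text
clock: 10.18
tool_pos: [542.3, -4.8, 178.2]
orientation: [[-0.859, 0.512, 0.002], [0.512, 0.859, -0.0], [-0.001, 0.001, -1.0]]
contact_force: [-0.5, 0.5, -0.6]
width: 0.605
grip_force: 0.0
hex z 75.4 n 1413 circle c [511.4  13.5] support c [511.4  13.2] width 36.7 42.3 flat deg mod60 59.4
pos [541.7  -4.2 177.9] ydeg 59.3 d [ 35.   -0.6 126.9] rx,ry [0.0005 0.0006] rz -0.003 rows 4.0 j7 0.9 t 10.2333 F [-0.7 -0.2 -0.3] w 0.596
```

```bash
python3 -m pendant '[[35,-1,25,0,0,0,0.65],[35,-1,50,0,0,0,0.65],[35,-1,85,0,0,0,0.65],[35,-1,110,0,0,0,0.65],[35,-1,123,0,0,0,0.65],[35,-1,123,0,0,0,0.65],[35,-1,123,0,0,0,0.65]]'
python3 - <<'E'
from h import *
c=cam('scene')
a=c['image'][150:280,170:330]
w=cam('wrist')['image']
cv2.imwrite('pics/s2.png',np.hstack([cv2.resize(a,(492,400),interpolation=2),cv2.resize(w[180:420,180:380],(300,400))]))
to(511.5,13,51,59.3)
E
```

```text
clock: 10.82
tool_pos: [510.8, 13.2, 54.6]
orientation: [[-0.86, 0.51, -0.001], [0.51, 0.86, -0.0], [0.001, -0.0, -1.0]]
contact_force: [-0.2, 0.6, 1.6]
width: 0.649
grip_force: 0.0
pos [511.6  13.1  55.4] ydeg 59.3 d [ 0.1 -0.1  4.4] rx,ry [0.0009 0.0012] rz 0.0 rows 1.0 j7 0.83 t 10.9167 F [-0.2 -0.3  0.3] w 0.65
```

View pics/s2.png

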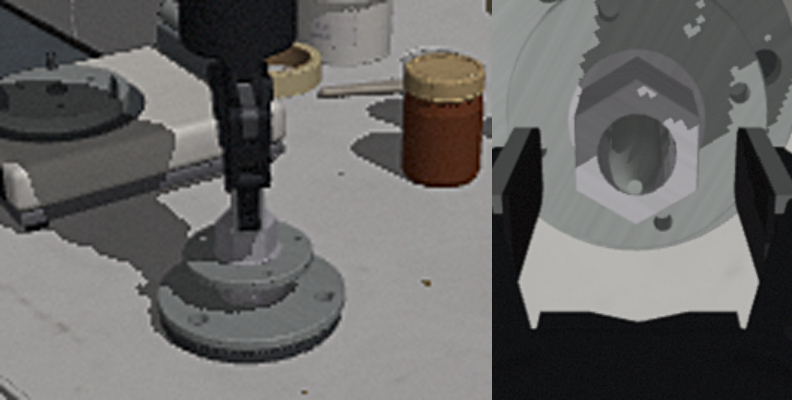

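Run:
```python
from h import *
s=bot.sense();t=s['tool_pos'];R=s['orientation']
c=cam('scene');w=cam('wrist');P=cloud(c);W=cloud(w)
# points belonging to fingers: near TCP axis, height profile, from both cameras, in tool frame
for n,X,im in(('scene',P,c),('wrist',W,w)):
    g=im['image'].max(-1)
    m=(g<60)&(np.linalg.norm(X-t,axis=-1)<75)
    q=(X[m]-t)@R
    for sgn in(-1,1):
        z=q[(q[:,1]*sgn>15)&(q[:,1]*sgn<60)&(abs(q[:,0])<16)]
        if len(z): print(n,sgn,len(z),'z tool pct',np.percentile(z[:,2],[80,95,99]).round(1),'y of low',z[z[:,2]>np.percentile(z[:,2],90)].mean(0).round(1),'x rng',np.percentile(z[:,0],[2,98]).round(1))
```

```text
scene -1 127 z tool pct [-32.   36.6  37.3] y of low [  1.1 -24.7  36.8] x rng [-10.   13.2]
scene 1 25 z tool pct [-35.  -29.7 -29. ] y of low [  9.5  29.3 -29.9] x rng [-8.2 11.5]
wrist -1 1884 z tool pct [-39.  -31.7 -28.2] y of low [  3.  -28.4 -30.8] x rng [-8.5 12. ]
wrist 1 2067 z tool pct [-35.1  43.8  44.7] y of low [ 6.8 50.4 34.5] x rng [-8.8 11.9]
```

Run:
```python
from h import *
s=bot.sense();t=s['tool_pos'];R=s['orientation']
c=cam('scene');w=cam('wrist')
for n,im in(('scene',c),('wrist',w)):
    X=cloud(im);q=(X-t)@R;g=im['image'].max(-1)
    m=(abs(q[...,0])<40)&(abs(q[...,1])<60)&(q[...,2]<-3)&(q[...,2]>-140)
    z=q[m];print(n,m.sum())
    for lo in range(-120,0,5):
        k=z[(z[:,2]>=lo)&(z[:,2]<lo+5)]
        if len(k)>3: print(lo,len(k),'x',np.percentile(k[:,0],[5,50,95]).round(),'y',np.percentile(k[:,1],[5,50,95]).round(),'g',int(np.median(g[m][(z[:,2]>=lo)&(z[:,2]<lo+5)])))
```

```text
scene 766
-120 24 x [-17.  13.  20.] y [-32. -21.   3.] g 23
-115 17 x [-15.  15.  20.] y [-29. -22.  12.] g 23
-110 12 x [ 7. 14. 18.] y [-41. -26. -10.] g 18
-105 14 x [-16.  14.  18.] y [-57. -27. -23.] g 26
-100 14 x [-15.  14.  18.] y [-32. -29.  -2.] g 20
-95 18 x [-15.  15.  18.] y [-38. -30.  27.] g 21
-90 10 x [-6. 13. 17.] y [-59. -34.   1.] g 21
-85 28 x [-7.  0. 13.] y [-59. -55. -38.] g 17
-80 38 x [-10.   1.  13.] y [-59. -58. -35.] g 27
-75 23 x [-10.   4.  14.] y [-59. -57. -30.] g 16
-65 13 x [-4.  5. 11.] y [-42. -41. -10.] g 18
-60 23 x [-8.  3. 12.] y [-41. -39. -33.] g 27
-55 29 x [-8.  1. 12.] y [-42. -38.  25.] g 21
-50 38 x [-8.  1. 11.] y [-42. -34.  29.] g 23
-45 24 x [-10.   3.  12.] y [-42. -37. -30.] g 27
-40 29 x [-8.  3. 12.] y [-42. -38.  28.] g 28
-35 25 x [-9.  5. 12.] y [-39. -34.  28.] g 61
-30 15 x [-8. -1. 10.] y [-35. -33. -14.] g 73
-25 7 x [-17.  13.  19.] y [-8. -6.  7.] g 69
-20 52 x [-17.  11.  19.] y [-19.  -7.  10.] g 78
-15 48 x [-16.   4.  20.] y [-19. -17.  -2.] g 82
-10 39 x [-16.   4.  20.] y [-20. -18.  -3.] g 82
-5 16 x [-16.   1. 
[... 518 characters left out ...]
1. -28.  52.] g 20
-70 619 x [ 7. 12. 14.] y [-47.  30.  48.] g 19
-65 1013 x [-2.  8. 12.] y [-32. -27.  33.] g 23
-60 713 x [-8.  8. 12.] y [-33.  28.  33.] g 20
-55 815 x [-8.  8. 12.] y [-39.  28.  40.] g 20
-50 710 x [-8.  8. 12.] y [-39.  28.  40.] g 21
-45 627 x [-8.  8. 12.] y [-39. -27.  39.] g 21
-40 713 x [-8.  7. 12.] y [-38.  -1.  39.] g 24
-35 817 x [-6.  3. 12.] y [-32.  -1.  34.] g 69
-30 518 x [-6.  4.  9.] y [-27.  -0.  28.] g 71
-25 2083 x [-15.   4.  17.] y [-17.  -1.  16.] g 104
-20 2134 x [-16.   4.  19.] y [-17.   1.  17.] g 103
-15 512 x [-8. 11. 20.] y [-15.   0.  15.] g 76
-10 397 x [-8. 12. 21.] y [-16.   1.  15.] g 77
-5 114 x [-7. 14. 21.] y [-16.   4.  16.] g 76
```

The fingertips actually end about 27 mm behind the reported TCP at this opening, and the palm about 92 mm behind. So TCP 10–12 mm below the flange top is safe and gives about 12 mm of overlap with the sleeve.

```bash
python3 -m pendant '[[0,0,7,0,0,0,0.65],[0,0,14,0,0,0,0.65],[0,0,14,0,0,0,0.65],[0,0,14,0,0,0,0],[0,0,14,0,0,0,0],[0,0,14,0,0,0,0],[0,0,14,0,0,0,0],[0,0,14,0,0,0,0]]' 50
python3 -m pendant '[[0,0,0,0,0,0,0],[0,0,0,0,0,0,0],[0,0,-30,0,0,0,0],[0,0,-60,0,0,0,0],[0,0,-85,0,0,0,0],[0,0,-85,0,0,0,0],[0,0,-85,0,0,0,0]]' 50
python3 -c "
from h import *;to(588,-275,126,59.3)"
```

```text
clock: 11.78
tool_pos: [511.1, 12.8, 40.2]
orientation: [[-0.86, 0.511, -0.0], [0.511, 0.86, -0.0], [-0.0, -0.0, -1.0]]
contact_force: [-0.9, -0.4, 0.8]
width: 0.407
grip_force: 50.5
clock: 12.37
tool_pos: [511.7, 12.8, 125.8]
orientation: [[-0.86, 0.511, 0.002], [0.511, 0.86, 0.0], [-0.002, 0.001, -1.0]]
contact_force: [-0.4, 0.4, -3.0]
width: 0.409
grip_force: 51.3
pos [511.7  12.8 125.8] ydeg 59.3 d [-212.5 -208.5   -0. ] rx,ry [0.0011 0.0018] rz -0.0 rows 8.0 j7 0.85 t 12.3667 F [-0.4  0.4 -3. ] w 0.409
```

```bash
python3 -m pendant '[[-212,-208,0,0,0,0,0],[-212,-208,0,0,0,0,0],[-212,-208,0,0,0,0,0],[-212,-208,0,0,0,0,0],[-212,-208,0,0,0,0,0],[-212,-208,0,0,0,0,0],[-212,-208,0,0,0,0,0],[-212,-208,0,0,0,0,0]]'
python3 -m pendant '[[0,0,0,0,0,0,0],[0,0,30,0,0,0,0],[0,0,60,0,0,0,0],[0,0,90,0,0,0,0],[0,0,110,0,0,0,0],[0,0,119,0,0,0,0],[0,0,121,0,0,0,0],[0,0,121,0,0,0,0]]'
python3 -c "
from h import *;to(588,-275,-0.8,59.3)"
```

```text
clock: 13.03
tool_pos: [586.1, -282.2, 122.9]
orientation: [[-0.856, 0.516, -0.002], [0.516, 0.856, -0.003], [0.0, -0.004, -1.0]]
contact_force: [-1.9, -1.3, -2.0]
width: 0.405
grip_force: 51.3
clock: 13.7
tool_pos: [587.4, -273.8, 4.1]
orientation: [[-0.86, 0.51, -0.0], [0.51, 0.86, 0.0], [0.0, 0.0, -1.0]]
contact_force: [-0.2, 0.5, -2.2]
width: 0.406
grip_force: 51.2
pos [ 587.4 -273.8    4.1] ydeg 59.3 d [-1.2 -0.7  4.9] rx,ry [ 0.     -0.0004] rz 0.0 rows 1.0 j7 1.28 t 13.7 F [-0.2  0.5 -2.2] w 0.406
```

```bash
python3 -m pendant '[[0,0,1.5,0,0,0,0],[0,0,3,0,0,0,0],[0,0,4,0,0,0,0],[0,0,4,0,0,0,0]]'
python3 -m pendant '[[0,0,0.7,0,0,0,0],[0,0,0.7,0,0,0,0],[0,0,0.7,0,0,0,0]]'
```

```text
clock: 14.03
tool_pos: [587.4, -274.3, 0.5]
orientation: [[-0.86, 0.511, 0.0], [0.511, 0.86, -0.0], [-0.001, -0.0, -1.0]]
contact_force: [0.8, 1.1, -2.6]
width: 0.409
grip_force: 51.2
clock: 14.28
tool_pos: [587.3, -274.3, -0.5]
orientation: [[-0.86, 0.511, 0.0], [0.511, 0.86, -0.0], [-0.0, -0.0, -1.0]]
contact_force: [-0.2, 0.5, -2.2]
width: 0.404
grip_force: 51.2
```

```bash
python3 -m pendant '[[0,0,0.7,0,0,0,0],[0,0,0.7,0,0,0,0]]'
python3 -m pendant '[[0,0,0.7,0,0,0,0],[0,0,0.7,0,0,0,0]]'
```

```text
clock: 14.45
tool_pos: [587.5, -274.4, -0.7]
orientation: [[-0.86, 0.511, 0.0], [0.511, 0.86, -0.0], [-0.001, -0.0, -1.0]]
contact_force: [-2.6, 0.9, 6.6]
width: 0.405
grip_force: 52.4
clock: 14.62
tool_pos: [587.5, -274.4, -0.9]
orientation: [[-0.86, 0.511, 0.001], [0.511, 0.86, -0.0], [-0.001, -0.0, -1.0]]
contact_force: [-5.4, 1.5, 15.2]
width: 0.408
grip_force: 53.4
```

```bash
python3 -m pendant '[[0,0,0,0,0,0,0.7],[0,0,0,0,0,0,0.7],[0,0,0,0,0,0,0.7],[0,0,-40,0,0,0,0.7],[0,0,-80,0,0,0,0.7],[0,0,-120,0,0,0,0.7],[0,0,-160,0,0,0,0.7],[0,0,-200,0,0,0,0.7]]'
python3 - <<'E'
from h import *
c=cam('wrist');hexfit(c,(587,-274),35);hexfit(c,(469,-286),35)
to(565,270,225,59.3)
E
```

```text
clock: 15.28
tool_pos: [587.0, -274.1, 200.2]
orientation: [[-0.86, 0.51, 0.0], [0.51, 0.86, -0.0], [-0.0, 0.0, -1.0]]
contact_force: [0.8, -0.6, -0.4]
width: 0.704
grip_force: 0.0
hex z 34.4 n 820 circle c [ 587.6 -273.8] support c [ 587.8 -273.9] width 35.8 42.0 flat deg mod60 59.0
hex z 34.5 n 1061 circle c [ 470.  -285.2] support c [ 470.  -285.3] width 36.7 42.7 flat deg mod60 4.3
pos [ 589.5 -275.1  208.1] ydeg 59.3 d [299.3 456.1 -19.2] rx,ry [0.0016 0.0098] rz -0.0 rows 14.0 j7 1.32 t 15.3333 F [ 1.9 -0.3 11. ] w 0.7
```

Both plates stand on the mat. Next I'll look at the turntable, with a picture of the large plate on the way.

```bash
python3 -m pendant '[[150,228,-19,0,0,0,0.7],[150,228,-19,0,0,0,0.7],[150,228,-19,0,0,0,0.7],[150,228,-19,0,0,0,0.7],[150,228,-19,0,0,0,0.7],[150,228,-19,0,0,0,0.7],[150,228,-19,0,0,0,0.7],[150,228,-19,0,0,0,0.7]]'
python3 - <<'E'
from h import *
c=cam('wrist');cc,a=hexfit(c,(512,12),44)
for b in blobs(c,cc,20,45,60,40,600): print(b)
E
python3 -m pendant '[[150,228,0,0,0,0,0.7],[150,228,0,0,0,0,0.7],[150,228,0,0,0,0,0.7],[150,228,0,0,0,0,0.7],[150,228,0,0,0,0,0.7],[150,228,0,0,0,0,0.7],[150,228,0,0,0,0,0.7],[150,228,0,0,0,0,0.7]]'
python3 -m pendant '[[0,0,0,0,0,0,0.7],[0,0,0,0,0,0,0.7]]'
python3 - <<'E'
from h import *
print(bot.sense()['tool_pos'].round(1))
c=cam('wrist','w6.png');P=cloud(c)
m=((abs(P[...,2]-75)<5)&(np.hypot(P[...,0]-524,P[...,1]-294)<75));X=P[m]
print(np.median(X[:,2]),cv2.minEnclosingCircle(X[:,:2].astype(np.float32)))
k=(P[...,2]>84)&(P[...,2]<100)&(np.hypot(P[...,0]-524,P[...,1]-294)<70)
n,l,st,ce=cv2.connectedComponentsWithStats(k.astype(np.uint8))
for i in range(1,n):
    if st[i,4]>8: print(ce[i].round(),st[i,4],np.median(P[l==i],0).round(1),P[l==i][:,2].max().round(1))
E
```

```text
clock: 16.0
tool_pos: [574.6, 4.6, 217.5]
orientation: [[-0.863, 0.505, 0.001], [0.505, 0.863, 0.003], [0.001, 0.003, -1.0]]
contact_force: [-0.1, 1.2, 0.3]
width: 0.7
grip_force: 0.0
hex z 43.5 n 892 circle c [512.2  11.8] support c [512.3  11.7] width 36.9 42.0 flat deg mod60 39.3
(235, 175, 103.5, array([545.2, -28.6]), np.float64(52.1), np.float64(69.2))
(302, 117, 121.0, array([530.6,  60. ]), np.float64(51.6), np.float64(69.3))
(289, 100, 56.5, array([509.9,  56.8]), np.float64(45.1), np.float64(93.0))
(216, 84, 131.5, array([461.2,   3. ]), np.float64(51.9), np.float64(69.7))
clock: 16.72
tool_pos: [561.0, 275.8, 216.2]
orientation: [[-0.862, 0.506, -0.001], [0.506, 0.862, 0.002], [0.002, 0.001, -1.0]]
contact_force: [-0.9, -0.9, -0.9]
width: 0.703
grip_force: 0.0
clock: 16.88
tool_pos: [562.8, 269.3, 216.8]
orientation: [[-0.859, 0.512, 0.0], [0.512, 0.859, -0.001], [-0.001, -0.001, -1.0]]
contact_force: [-0.0, 0.0, -0.2]
width: 0.7
grip_force: 0.0
[562.8 269.3 216.8]
74.55224947389195 ((523.0700073242188, 299.751953125), 60.066524505615234)
[245.  84.] 79 [472.1 294.6  89.1] 93.3
[347. 130.] 77 [543.8 346.4  88.5] 93.3
[260. 194.] 66 [552.7 258.3  88.7] 93.9
```

View pics/w6.png

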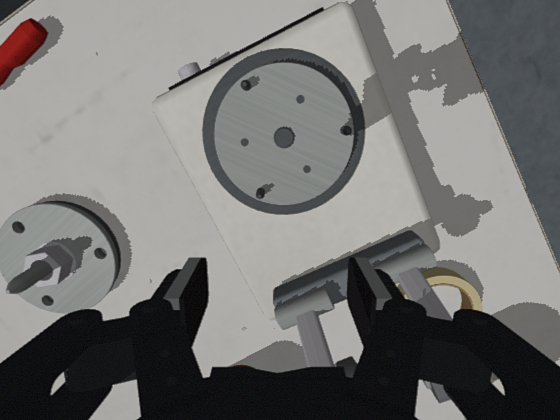

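The turntable disc is centred at (284,137) with studs at (245,84), (347,130) and (260,194). The large plate alone on its post is at (55,265). Hub: (523.0,299.8), z≈74.5, stud angle 65.8° (mod 120). Plate: 69.4°. It needs a −3.6° turn. Now to grip it.

```bash
python3 -c "
from h import *;to(512.2,12,150,39.3)"
```

```text
pos [562.8 269.1 217. ] ydeg 59.2 d [ -88.2 -246.7   67.2] rx,ry [-0.0008  0.0007] rz 0.347 rows 7.0 j7 0.47 t 16.9333 F [ 0.1 -0.3 -0.8] w 0.701
```

```bash
python3 -m pendant '[[-88,-247,30,0,0,0.347,0.65],[-88,-247,30,0,0,0.347,0.65],[-88,-247,30,0,0,0.347,0.65],[-88,-247,30,0,0,0.347,0.65],[-88,-247,30,0,0,0.347,0.65],[-88,-247,30,0,0,0.347,0.65],[-88,-247,67,0,0,0.347,0.65],[-88,-247,67,0,0,0.347,0.65]]'
python3 -m pendant '[[0,0,0,0,0,0,0.65],[0,0,0,0,0,0,0.65]]'
python3 -c "
from h import *;to(512.2,12,12,39.3)"
```

```text
clock: 17.6
tool_pos: [509.4, 8.0, 146.4]
orientation: [[-0.629, 0.777, -0.004], [0.777, 0.629, -0.002], [0.001, -0.005, -1.0]]
contact_force: [-1.5, -0.3, -1.1]
width: 0.65
grip_force: 0.0
clock: 17.77
tool_pos: [512.1, 13.7, 150.7]
orientation: [[-0.635, 0.773, 0.001], [0.773, 0.635, 0.0], [-0.0, 0.001, -1.0]]
contact_force: [0.6, 0.6, 0.2]
width: 0.654
grip_force: 0.0
pos [512.1  13.7 150.7] ydeg 39.4 d [ -1.3  -1.1 138.7] rx,ry [0.0007 0.0003] rz 0.002 rows 4.0 j7 0.56 t 17.7667 F [0.6 0.6 0.2] w 0.654
```

```bash
python3 -m pendant '[[-1,-1,35,0,0,0,0.65],[-1,-1,70,0,0,0,0.65],[-1,-1,105,0,0,0,0.65],[-1,-1,125,0,0,0,0.65],[-1,-1,125,0,0,0,0.65]]'
python3 -m pendant '[[0,0,8,0,0,0,0.65],[0,0,13,0,0,0,0.65],[0,0,13,0,0,0,0.65],[0,0,13,0,0,0,0.65]]'
python3 - <<'E'
from h import *
to(512.2,12,12,39.3)
c=cam('scene')
cv2.imwrite('pics/s3.png',cv2.resize(c['image'][150:280,170:330],(640,520),interpolation=2))
E
```

```text
clock: 18.18
tool_pos: [510.7, 13.1, 22.7]
orientation: [[-0.636, 0.772, -0.003], [0.772, 0.636, -0.0], [0.002, -0.003, -1.0]]
contact_force: [-0.5, -0.3, -1.1]
width: 0.649
grip_force: 0.0
clock: 18.52
tool_pos: [512.1, 12.4, 13.0]
orientation: [[-0.635, 0.772, 0.001], [0.772, 0.635, 0.0], [-0.001, 0.001, -1.0]]
contact_force: [-0.1, -0.0, 0.3]
width: 0.65
grip_force: 0.0
pos [512.1  12.4  13. ] ydeg 39.4 d [-0.4 -0.2  1. ] rx,ry [0.001  0.0008] rz 0.002 rows 1.0 j7 0.54 t 18.5167 F [-0.1 -0.   0.3] w 0.65
```

View pics/s3.png

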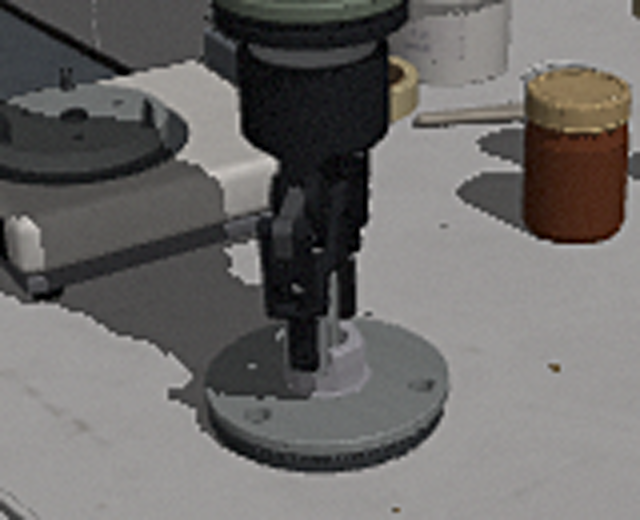

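The side view shows the fingers at (303,345) and (345,300) straddling the sleeve at (335,360), and no contact force. I'll go 2 mm lower, grip, and lift.

```bash
python3 -m pendant '[[0,0,2,0,0,0,0.65],[0,0,2,0,0,0,0],[0,0,2,0,0,0,0],[0,0,2,0,0,0,0],[0,0,2,0,0,0,0],[0,0,2,0,0,0,0],[0,0,2,0,0,0,0]]' 80
python3 -m pendant '[[0,0,0,0,0,0,0],[0,0,-15,0,0,0,0],[0,0,-40,0,0,0,0],[0,0,-70,0,0,0,0],[0,0,-105,0,0,0,0],[0,0,-140,0,0,0,0],[0,0,-160,0,0,0,0],[0,0,-160,0,0,0,0]]' 80
python3 -c "
from h import *;to(523,299.8,170,35.7)"
```

```text
clock: 19.15
tool_pos: [511.7, 12.2, 10.5]
orientation: [[-0.635, 0.773, 0.0], [0.773, 0.635, -0.0], [-0.0, 0.0, -1.0]]
contact_force: [-1.4, -0.4, 10.4]
width: 0.396
grip_force: 78.5
clock: 19.82
tool_pos: [512.9, 12.3, 173.7]
orientation: [[-0.635, 0.773, 0.005], [0.773, 0.635, 0.0], [-0.003, 0.004, -1.0]]
contact_force: [0.6, 0.5, -4.0]
width: 0.395
grip_force: 82.1
pos [512.9  12.3 173.7] ydeg 39.4 d [215.7 190.3   3.8] rx,ry [0.0043 0.0032] rz 0.065 rows 7.0 j7 0.56 t 19.8167 F [ 0.6  0.5 -4. ] w 0.395
```

Held. Moving above the turntable.

```bash
python3 -m pendant '[[216,190,3,0,0,0.065,0],[216,190,3,0,0,0.065,0],[216,190,3,0,0,0.065,0],[216,190,3,0,0,0.065,0],[216,190,3,0,0,0.065,0],[216,190,3,0,0,0.065,0],[216,190,3,0,0,0.065,0],[216,190,3,0,0,0.065,0]]'
python3 -m pendant '[[0,0,0,0,0,0,0],[0,0,0,0,0,0,0],[0,0,0,0,0,0,0]]'
python3 - <<'E'
from h import *
to(523,299.8,90,35.7)
s=bot.sense();t=s['tool_pos']
c=cam('wrist','w7.png');P=cloud(c)
m=(np.hypot(P[...,0]-t[0],P[...,1]-t[1])<75)&(P[...,2]>t[2]-5)&(P[...,2]<t[2]+18)&(c['image'].max(-1)>60)
X=P[m];z=np.median(X[:,2]);print('plate top z',z,'under-TCP',z-8-t[2],'circle',cv2.minEnclosingCircle(X[abs(X[:,2]-z)<4][:,:2].astype(np.float32)))
for b in blobs(c,t[:2],z,45,60,40,900): print(b)
E
```

```text
clock: 20.48
tool_pos: [518.6, 307.9, 164.9]
orientation: [[-0.59, 0.807, -0.003], [0.807, 0.59, 0.003], [0.004, -0.0, -1.0]]
contact_force: [-0.4, 2.4, -4.7]
width: 0.392
grip_force: 82.1
clock: 20.73
tool_pos: [521.3, 298.4, 166.4]
orientation: [[-0.582, 0.813, -0.001], [0.813, 0.582, -0.001], [-0.001, -0.001, -1.0]]
contact_force: [-0.1, -0.8, -3.2]
width: 0.39
grip_force: 82.1
pos [521.3 298.4 166.4] ydeg 35.6 d [ 0.2  2.2 76.4] rx,ry [-0.0012  0.0007] rz -0.001 rows 2.0 j7 0.08 t 20.7333 F [-0.1 -0.8 -3.2] w 0.39
plate top z 175.0550572663303 under-TCP 0.636550929210415 circle ((521.9765625, 297.5087890625), 66.39965057373047)
(277, 360, 133.5, array([553.3, 253.9]), np.float64(54.8), np.float64(65.7))
(385, 218, 80.5, array([549. , 345.2]), np.float64(54.3), np.float64(59.3))
(176, 217, 157.0, array([470.2, 289.5]), np.float64(51.9), np.float64(69.9))
```

View pics/w7.png

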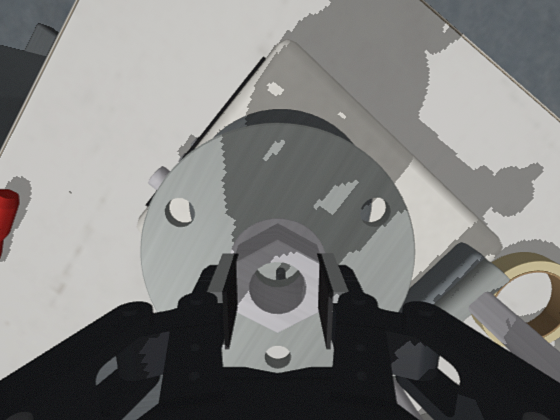

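The plate is held level. Its holes are at about (180,211), (376,210) and (278,353), with the sleeve between the pads. I'll compute hole positions from these pixels.

Run:
```python
from h import *
s=bot.sense();t=s['tool_pos']
c=cam('wrist');H=np.array([onz(c,u,v,174.5)[:2] for u,v in((180,210.5),(376,209.5),(278,354.5))])
m=H.mean(0);d=H-m;print(H.round(1),m.round(1),np.hypot(*d.T).round(1),(np.degrees(np.arctan2(d[:,1],d[:,0]))%120).round(1))
```

```text
[[470.1 293.1]
 [543.5 346.1]
 [552.2 256.1]] [521.9 298.4] [52.1 52.3 52. ] [65.9 65.7 65.6]
```

Angle 65.7° matches the studs at 65.8°. The centre needs (+1.0,+1.4) mm. Descending to just above the studs.

```bash
python3 -m pendant '[[0.5,1.7,15,0,0,0,0],[0.5,1.7,30,0,0,0,0],[0.5,1.7,45,0,0,0,0],[0.5,1.7,57,0,0,0,0],[0.5,1.7,66,0,0,0,0],[0.5,1.7,70,0,0,0,0],[0.5,1.7,70,0,0,0,0],[0.5,1.7,70,0,0,0,0]]'
python3 - <<'E'
from h import *
to(522.4,299.8,74,35.7)
c=cam('wrist','w8.png')
E
```

```text
clock: 21.5
tool_pos: [522.5, 301.1, 97.4]
orientation: [[-0.583, 0.812, 0.0], [0.812, 0.583, 0.0], [-0.0, 0.0, -1.0]]
contact_force: [-0.2, -0.1, -3.6]
width: 0.394
grip_force: 82.1
pos [522.5 301.1  97.4] ydeg 35.7 d [-1.  -0.9 23.4] rx,ry [0.0004 0.0002] rz -0.0 rows 1.0 j7 0.08 t 21.5 F [-0.2 -0.1 -3.6] w 0.394
```

View pics/w8.png

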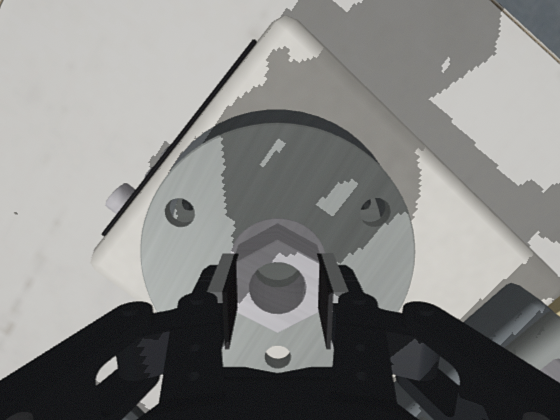

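The studs show through the holes at (180,210) and (373,212). Lowering gently with force checks.

```bash
python3 -m pendant '[[-0.6,-0.6,2,0,0,0,0],[-0.6,-0.6,4,0,0,0,0],[-0.6,-0.6,7,0,0,0,0],[-0.6,-0.6,10,0,0,0,0],[-0.6,-0.6,10,0,0,0,0],[-0.6,-0.6,10,0,0,0,0]]'
python3 -m pendant '[[0,0,2,0,0,0,0],[0,0,4,0,0,0,0],[0,0,6,0,0,0,0],[0,0,8,0,0,0,0],[0,0,9,0,0,0,0],[0,0,9,0,0,0,0]]'
```

```text
clock: 22.05
tool_pos: [522.1, 300.3, 86.8]
orientation: [[-0.583, 0.812, -0.0], [0.812, 0.583, -0.0], [-0.0, -0.0, -1.0]]
contact_force: [0.4, 0.2, -3.6]
width: 0.397
grip_force: 82.1
clock: 22.55
tool_pos: [522.0, 300.3, 77.7]
orientation: [[-0.584, 0.812, -0.0], [0.812, 0.584, -0.0], [-0.0, -0.0, -1.0]]
contact_force: [-0.8, 0.5, -2.9]
width: 0.395
grip_force: 82.1
```

```bash
python3 -m pendant '[[0,0,1,0,0,0,0],[0,0,2,0,0,0,0],[0,0,2.5,0,0,0,0],[0,0,2.5,0,0,0,0]]'
python3 -m pendant '[[0,0,0.8,0,0,0,0],[0,0,0.8,0,0,0,0],[0,0,0.8,0,0,0,0]]'
python3 -m pendant '[[0,0,0.6,0,0,0,0],[0,0,0.6,0,0,0,0]]'
```

```text
clock: 22.88
tool_pos: [522.1, 300.3, 75.4]
orientation: [[-0.583, 0.812, -0.0], [0.812, 0.583, -0.0], [-0.0, -0.0, -1.0]]
contact_force: [-0.5, -0.7, -4.3]
width: 0.394
grip_force: 82.1
clock: 23.13
tool_pos: [522.1, 300.3, 74.7]
orientation: [[-0.583, 0.812, -0.0], [0.812, 0.583, -0.0], [-0.0, -0.0, -1.0]]
contact_force: [0.2, 0.4, -4.9]
width: 0.393
grip_force: 82.1
clock: 23.3
tool_pos: [522.1, 300.3, 74.0]
orientation: [[-0.583, 0.812, -0.0], [0.812, 0.583, -0.0], [-0.0, -0.0, -1.0]]
contact_force: [-0.2, 0.8, -4.0]
width: 0.393
grip_force: 82.1
```

```bash
python3 -m pendant '[[0,0,0.6,0,0,0,0],[0,0,0.6,0,0,0,0]]'
python3 -m pendant '[[0,0,0.6,0,0,0,0],[0,0,0.6,0,0,0,0]]'
```

```text
clock: 23.47
tool_pos: [522.2, 300.4, 73.7]
orientation: [[-0.583, 0.812, 0.0], [0.812, 0.583, 0.0], [-0.0, 0.0, -1.0]]
contact_force: [-1.4, -0.1, 1.7]
width: 0.389
grip_force: 83.0
clock: 23.63
tool_pos: [522.3, 300.4, 73.6]
orientation: [[-0.583, 0.812, 0.0], [0.812, 0.583, 0.0], [-0.0, 0.001, -1.0]]
contact_force: [-3.8, -0.8, 11.4]
width: 0.393
grip_force: 84.0
```

Seated at the expected height. Releasing and retracting.

```bash
python3 -m pendant '[[0,0,0,0,0,0,0.6],[0,0,0,0,0,0,0.6],[0,0,0,0,0,0,0.6],[0,0,-30,0,0,0,0.6],[0,0,-60,0,0,0,0.6],[0,0,-100,0,0,0,0.6],[0,0,-130,0,0,0,0.6],[0,0,-130,0,0,0,0.6]]'
python3 - <<'E'
from h import *
c=cam('wrist','w9.png');hexfit(c,(523,300),107)
P=cloud(c);m=(np.hypot(P[...,0]-523,P[...,1]-300)<68)&(abs(P[...,2]-83)<5);X=P[m];print(np.median(X[:,2]))
A=np.c_[X[:,:2]-[523,300],np.ones(len(X))];print('tilt',np.linalg.lstsq(A,X[:,2],rcond=None)[0])
to(588,-274.5,205,59.2)
E
```

```text
clock: 24.3
tool_pos: [524.0, 301.3, 208.6]
orientation: [[-0.583, 0.812, 0.007], [0.812, 0.583, 0.004], [-0.001, 0.008, -1.0]]
contact_force: [0.3, 0.2, 0.8]
width: 0.605
grip_force: 0.0
hex z 106.4 n 1256 circle c [522.7 299.7] support c [522.8 299.8] width 36.5 42.2 flat deg mod60 35.7
82.44825577655757
tilt [-1.00994162e-03  6.49763985e-04  8.24377463e+01]
pos [523.2 300.9 205.6] ydeg 35.7 d [-5.052e+02 -2.831e+02 -5.000e-01] rx,ry [0.0048 0.0004] rz -0.41 rows 14.0 j7 0.08 t 24.35 F [-0.1  0.8 -0.6] w 0.601
```

View pics/w9.png

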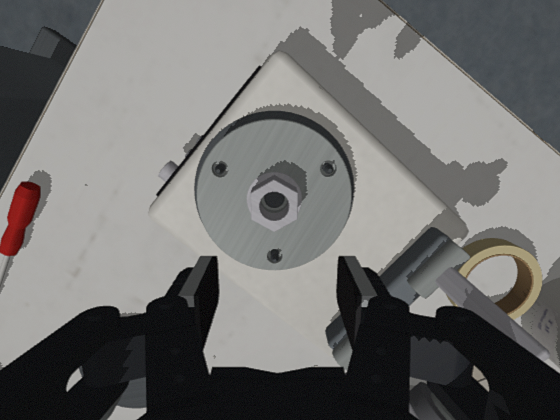

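The large plate lies flat with studs through its holes at (220,169), (328,168) and (275,257). Next, fetch the medium plate.

```bash
python3 -m pendant '[[-253,-142,0,0,0,0,0.65],[-253,-142,0,0,0,0,0.65],[-253,-142,0,0,0,0,0.65],[-253,-142,0,0,0,0,0.65],[-253,-142,0,0,0,0,0.65],[-253,-142,0,0,0,0,0.65],[-253,-142,0,0,0,0,0.65],[-253,-142,0,0,0,0,0.65]]'
python3 -m pendant '[[-252,-141,50,0,0,-0.41,0.65],[-252,-141,50,0,0,-0.41,0.65],[-252,-141,50,0,0,-0.41,0.65],[-252,-141,50,0,0,-0.41,0.65],[-252,-141,50,0,0,-0.41,0.65],[-252,-141,50,0,0,-0.41,0.65],[-252,-141,50,0,0,-0.41,0.65],[-252,-141,50,0,0,-0.41,0.65]]'
python3 -m pendant '[[0,0,0,0,0,0,0.65],[0,0,0,0,0,0,0.65]]'
python3 -c "
from h import *;to(587.8,-274.2,-0.5,59.2)"
```

```text
clock: 25.02
tool_pos: [554.5, 3.2, 202.2]
orientation: [[-0.576, 0.817, -0.001], [0.817, 0.576, -0.004], [-0.003, -0.003, -1.0]]
contact_force: [-0.2, -1.6, -0.7]
width: 0.654
grip_force: 0.0
clock: 25.68
tool_pos: [584.6, -283.0, 150.0]
orientation: [[-0.855, 0.519, -0.004], [0.519, 0.855, -0.003], [0.002, -0.004, -1.0]]
contact_force: [-2.1, -0.4, -0.5]
width: 0.65
grip_force: 0.0
clock: 25.85
tool_pos: [586.9, -274.0, 152.1]
orientation: [[-0.859, 0.512, -0.001], [0.512, 0.859, 0.001], [0.001, 0.001, -1.0]]
contact_force: [1.0, -0.0, 0.4]
width: 0.653
grip_force: 0.0
pos [ 586.9 -274.   152.1] ydeg 59.2 d [ -1.1   0.2 152.6] rx,ry [ 0.0005 -0.0013] rz 0.0 rows 4.0 j7 1.3 t 25.85 F [ 1.  -0.   0.4] w 0.653
```

```bash
python3 -m pendant '[[-0.5,0,35,0,0,0,0.65],[-0.5,0,70,0,0,0,0.65],[-0.5,0,105,0,0,0,0.65],[-0.5,0,135,0,0,0,0.65],[-0.5,0,152,0,0,0,0.65],[-0.5,0,152,0,0,0,0.65],[-0.5,0,152,0,0,0,0.65]]'
python3 -m pendant '[[0,0,0,0,0,0,0],[0,0,0,0,0,0,0],[0,0,0,0,0,0,0],[0,0,0,0,0,0,0],[0,0,0,0,0,0,0],[0,0,0,0,0,0,0]]' 50
python3 -m pendant '[[0,0,-30,0,0,0,0],[0,0,-60,0,0,0,0],[0,0,-95,0,0,0,0],[0,0,-130,0,0,0,0],[0,0,-130,0,0,0,0],[0,0,-130,0,0,0,0]]'
python3 -c "
from h import *;to(512.2,12.2,130,59.2)"
```

```text
clock: 26.43
tool_pos: [587.7, -273.8, 1.1]
orientation: [[-0.86, 0.511, -0.0], [0.511, 0.86, 0.001], [0.001, 0.0, -1.0]]
contact_force: [0.2, 0.1, 0.6]
width: 0.652
grip_force: 0.0
clock: 26.93
tool_pos: [588.4, -275.0, 2.9]
orientation: [[-0.859, 0.512, 0.002], [0.512, 0.859, -0.001], [-0.002, 0.001, -1.0]]
contact_force: [-1.1, 2.3, 7.8]
width: 0.402
grip_force: 49.2
clock: 27.43
tool_pos: [588.3, -275.4, 133.7]
orientation: [[-0.859, 0.512, 0.004], [0.512, 0.859, -0.002], [-0.004, 0.0, -1.0]]
contact_force: [-0.2, 0.4, -3.5]
width: 0.4
grip_force: 51.8
pos [ 588.3 -275.4  133.7] ydeg 59.2 d [212.7 208.    2.9] rx,ry [0.0005 0.0042] rz -0.0 rows 8.0 j7 1.3 t 27.4333 F [-0.2  0.4 -3.5] w 0.4
```

```bash
python3 -m pendant '[[213,208,0,0,0,0,0],[213,208,0,0,0,0,0],[213,208,0,0,0,0,0],[213,208,0,0,0,0,0],[213,208,0,0,0,0,0],[213,208,0,0,0,0,0],[213,208,0,0,0,0,0],[213,208,0,0,0,0,0]]'
python3 -m pendant '[[0,0,0,0,0,0,0],[0,0,0,0,0,0,0],[0,0,0,0,0,0,0]]'
python3 - <<'E'
from h import *
s=bot.sense();t=s['tool_pos']
to(512.2,12.2,130,59.2)
c=cam('wrist','w10.png');P=cloud(c)
m=(np.hypot(P[...,0]-t[0],P[...,1]-t[1])<52)&(P[...,2]>t[2]-5)&(P[...,2]<t[2]+16)&(c['image'].max(-1)>60)
X=P[m];z=np.median(X[:,2]);X=X[abs(X[:,2]-z)<4];print('top z',z,cv2.minEnclosingCircle(X[:,:2].astype(np.float32)))
E
```

```text
clock: 28.1
tool_pos: [508.9, 19.9, 130.7]
orientation: [[-0.863, 0.506, -0.002], [0.506, 0.863, 0.003], [0.003, 0.002, -1.0]]
contact_force: [-1.0, 2.5, -2.0]
width: 0.403
grip_force: 51.8
clock: 28.35
tool_pos: [511.0, 11.5, 130.6]
orientation: [[-0.858, 0.513, -0.0], [0.513, 0.858, -0.001], [0.0, -0.001, -1.0]]
contact_force: [0.2, -0.0, -1.5]
width: 0.404
grip_force: 51.8
pos [511.   11.5 130.6] ydeg 59.1 d [-0.6  1.2  0.6] rx,ry [-0.0008 -0.    ] rz -0.001 rows 1.0 j7 0.83 t 28.35 F [ 0.2 -0.  -1.5] w 0.404
top z 138.10805777556922 ((510.8564453125, 11.937013626098633), 45.4613037109375)
```

View pics/w10.png

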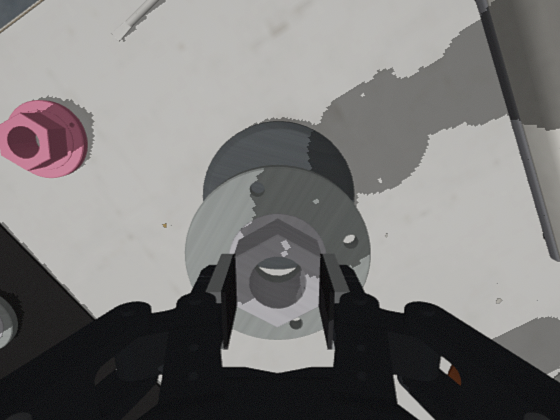

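The medium is held level above the post, with the base visible at (280,155) and the post line in the bore at (280,265). Plate centre is (510.9,11.9), the post (512.2,12.1). I'll correct for that and lower it.

```bash
python3 -m pendant '[[-1,0.8,12,0,0,0,0],[-1,0.8,24,0,0,0,0],[-1,0.8,34,0,0,0,0],[-1,0.8,44,0,0,0,0],[-1,0.8,54,0,0,0,0],[-1,0.8,54,0,0,0,0]]'
python3 -m pendant '[[0,0,15,0,0,0,0],[0,0,30,0,0,0,0],[0,0,42,0,0,0,0],[0,0,54,0,0,0,0],[0,0,59,0,0,0,0],[0,0,60,0,0,0,0],[0,0,60,0,0,0,0],[0,0,60,0,0,0,0]]'
python3 -c "
from h import *;to(512.2,12.2,12,59.2)"
```

```text
clock: 28.9
tool_pos: [511.7, 12.0, 75.3]
orientation: [[-0.858, 0.513, -0.002], [0.513, 0.858, -0.0], [0.002, -0.001, -1.0]]
contact_force: [-0.3, -0.0, -1.7]
width: 0.404
grip_force: 51.7
clock: 29.57
tool_pos: [512.6, 12.6, 17.6]
orientation: [[-0.859, 0.512, 0.001], [0.512, 0.859, -0.0], [-0.001, 0.0, -1.0]]
contact_force: [-0.1, 0.6, -2.6]
width: 0.402
grip_force: 51.7
pos [512.6  12.6  17.6] ydeg 59.2 d [ 0.1 -0.6  5.6] rx,ry [0.0003 0.0006] rz -0.0 rows 1.0 j7 0.81 t 29.5667 F [-0.1  0.6 -2.6] w 0.402
```

```bash
python3 -m pendant '[[0,0,1.5,0,0,0,0],[0,0,3,0,0,0,0],[0,0,4,0,0,0,0],[0,0,4,0,0,0,0],[0,0,4,0,0,0,0]]'
python3 -m pendant '[[0,0,0.8,0,0,0,0],[0,0,0.8,0,0,0,0]]'
python3 -m pendant '[[0,0,0.7,0,0,0,0],[0,0,0.7,0,0,0,0]]'
```

```text
clock: 29.98
tool_pos: [512.2, 12.7, 12.9]
orientation: [[-0.859, 0.512, -0.0], [0.512, 0.859, -0.0], [0.0, -0.0, -1.0]]
contact_force: [-0.7, 0.7, -2.8]
width: 0.4
grip_force: 51.7
clock: 30.15
tool_pos: [512.3, 12.8, 12.1]
orientation: [[-0.859, 0.512, 0.0], [0.512, 0.859, -0.0], [-0.0, -0.0, -1.0]]
contact_force: [-0.0, 0.2, -1.1]
width: 0.404
grip_force: 51.9
clock: 30.32
tool_pos: [512.4, 12.7, 11.8]
orientation: [[-0.859, 0.512, 0.0], [0.512, 0.859, -0.0], [-0.0, 0.0, -1.0]]
contact_force: [-1.9, 0.6, 10.1]
width: 0.404
grip_force: 53.3
```

Seated. Release, and go for the small one at (470,−285.3), flats at 64°.

```bash
python3 -m pendant '[[0,0,0,0,0,0,0.65],[0,0,0,0,0,0,0.65],[0,0,0,0,0,0,0.65],[0,0,-40,0,0,0,0.65],[0,0,-80,0,0,0,0.65],[0,0,-120,0,0,0,0.65],[0,0,-140,0,0,0,0.65],[0,0,-140,0,0,0,0.65]]'
python3 -c "
from h import *;to(469.8,-285.4,152,63.9)
c=cam('wrist');hexfit(c,(512,12),44)"
```

```text
clock: 30.98
tool_pos: [513.9, 12.8, 155.5]
orientation: [[-0.859, 0.513, 0.006], [0.513, 0.859, 0.0], [-0.005, 0.003, -1.0]]
contact_force: [-0.6, -0.1, -0.5]
width: 0.651
grip_force: 0.0
pos [513.9  12.8 155.5] ydeg 59.2 d [-115.  -278.6    3.1] rx,ry [0.0034 0.0051] rz -0.083 rows 8.0 j7 0.84 t 30.9833 F [-0.6 -0.1 -0.5] w 0.651
hex z 43.3 n 1014 circle c [511.5  13.9] support c [511.6  13.8] width 36.9 42.4 flat deg mod60 59.0
```

```bash
python3 -m pendant '[[-115,-278,0,0,0,-0.083,0.65],[-115,-278,0,0,0,-0.083,0.65],[-115,-278,0,0,0,-0.083,0.65],[-115,-278,0,0,0,-0.083,0.65],[-115,-278,0,0,0,-0.083,0.65],[-115,-278,0,0,0,-0.083,0.65],[-115,-278,0,0,0,-0.083,0.65],[-115,-278,0,0,0,-0.083,0.65]]'
python3 -m pendant '[[0,0,0,0,0,0,0.65],[0,0,0,0,0,0,0.65],[0,0,0,0,0,0,0.65]]'
python3 -c "
from h import *;to(469.8,-285.4,0,63.9)"
```

```text
clock: 31.7
tool_pos: [465.7, -291.6, 150.0]
orientation: [[-0.895, 0.446, -0.003], [0.446, 0.895, -0.002], [0.001, -0.003, -1.0]]
contact_force: [-1.1, -1.3, -0.9]
width: 0.646
grip_force: 0.0
clock: 31.95
tool_pos: [468.8, -283.7, 150.8]
orientation: [[-0.899, 0.438, -0.001], [0.438, 0.899, 0.001], [0.001, 0.001, -1.0]]
contact_force: [-0.0, 0.5, -0.9]
width: 0.65
grip_force: 0.0
pos [ 468.8 -283.7  150.8] ydeg 64.0 d [ -1.8  -1.1 150.8] rx,ry [ 0.0005 -0.001 ] rz 0.002 rows 4.0 j7 1.41 t 31.95 F [-0.   0.5 -0.9] w 0.65
```

```bash
python3 -m pendant '[[-1.5,-1,35,0,0,0,0.65],[-1.5,-1,70,0,0,0,0.65],[-1.5,-1,105,0,0,0,0.65],[-1.5,-1,135,0,0,0,0.65],[-1.5,-1,151,0,0,0,0.65],[-1.5,-1,151,0,0,0,0.65],[-1.5,-1,151,0,0,0,0.65]]'
python3 -m pendant '[[0,0,0,0,0,0,0],[0,0,0,0,0,0,0],[0,0,0,0,0,0,0],[0,0,0,0,0,0,0],[0,0,0,0,0,0,0],[0,0,0,0,0,0,0]]' 50
python3 -m pendant '[[0,0,-30,0,0,0,0],[0,0,-60,0,0,0,0],[0,0,-95,0,0,0,0],[0,0,-130,0,0,0,0],[0,0,-130,0,0,0,0],[0,0,-130,0,0,0,0]]'
python3 -c "
from h import *;to(512.2,12.2,130,63.9)"
```

```text
clock: 32.53
tool_pos: [469.7, -285.4, 0.4]
orientation: [[-0.899, 0.438, -0.001], [0.438, 0.899, 0.001], [0.001, 0.0, -1.0]]
contact_force: [0.6, -0.2, 0.0]
width: 0.647
grip_force: 0.0
clock: 33.03
tool_pos: [470.4, -286.5, 2.0]
orientation: [[-0.898, 0.439, 0.002], [0.439, 0.898, -0.001], [-0.002, 0.0, -1.0]]
contact_force: [-0.8, 1.9, 6.9]
width: 0.405
grip_force: 49.4
clock: 33.53
tool_pos: [470.3, -287.0, 133.0]
orientation: [[-0.898, 0.44, 0.004], [0.44, 0.898, -0.002], [-0.004, -0.0, -1.0]]
contact_force: [-0.5, -0.1, -2.2]
width: 0.406
grip_force: 51.4
pos [ 470.3 -287.   133. ] ydeg 63.9 d [ 93.9 287.1   2.5] rx,ry [-0.0004  0.0044] rz 0.0 rows 8.0 j7 1.4 t 33.5333 F [-0.5 -0.1 -2.2] w 0.406
```

```bash
python3 -m pendant '[[93,288,0,0,0,0,0],[93,288,0,0,0,0,0],[93,288,0,0,0,0,0],[93,288,0,0,0,0,0],[93,288,0,0,0,0,0],[93,288,0,0,0,0,0],[93,288,0,0,0,0,0],[93,288,0,0,0,0,0]]'
python3 -m pendant '[[0,0,0,0,0,0,0],[0,0,0,0,0,0,0],[0,0,0,0,0,0,0]]'
python3 - <<'E'
from h import *
s=bot.sense();t=s['tool_pos']
to(512.2,12.2,130,63.9)
c=cam('wrist');P=cloud(c)
m=(np.hypot(P[...,0]-t[0],P[...,1]-t[1])<40)&(P[...,2]>t[2]-5)&(P[...,2]<t[2]+14)&(c['image'].max(-1)>60)
X=P[m];z=np.median(X[:,2]);X=X[abs(X[:,2]-z)<4];print('top z',z,cv2.minEnclosingCircle(X[:,:2].astype(np.float32)))
E
```

```text
clock: 34.2
tool_pos: [512.5, 20.1, 130.1]
orientation: [[-0.901, 0.433, -0.0], [0.433, 0.901, 0.003], [0.001, 0.003, -1.0]]
contact_force: [0.1, 1.5, -1.6]
width: 0.407
grip_force: 51.4
clock: 34.45
tool_pos: [512.2, 12.1, 130.2]
orientation: [[-0.898, 0.44, -0.001], [0.44, 0.898, -0.001], [0.0, -0.001, -1.0]]
contact_force: [0.1, -0.8, -1.1]
width: 0.405
grip_force: 51.4
pos [512.2  12.1 130.2] ydeg 63.9 d [0.1 0.1 0.2] rx,ry [-0.0009 -0.0002] rz -0.0 rows 1.0 j7 0.89 t 34.45 F [ 0.1 -0.8 -1.1] w 0.405
top z 138.71094319518986 ((511.56396484375, 12.972268104553223), 31.078046798706055)
```

```bash
python3 -m pendant '[[0,0,14,0,0,0,0],[0,0,28,0,0,0,0],[0,0,42,0,0,0,0],[0,0,56,0,0,0,0],[0,0,68,0,0,0,0],[0,0,78,0,0,0,0],[0,0,82,0,0,0,0],[0,0,82,0,0,0,0]]'
python3 -m pendant '[[0,0,1,0,0,0,0],[0,0,2.5,0,0,0,0],[0,0,3.5,0,0,0,0],[0,0,3.5,0,0,0,0],[0,0,3.5,0,0,0,0]]'
python3 -m pendant '[[0,0,0.8,0,0,0,0],[0,0,0.8,0,0,0,0]]'
```

```text
clock: 35.17
tool_pos: [512.2, 12.5, 47.8]
orientation: [[-0.898, 0.44, -0.001], [0.44, 0.898, -0.0], [0.001, -0.001, -1.0]]
contact_force: [-0.4, 0.8, -1.0]
width: 0.401
grip_force: 51.4
clock: 35.58
tool_pos: [512.6, 13.1, 45.1]
orientation: [[-0.898, 0.439, 0.0], [0.439, 0.898, -0.0], [-0.0, 0.0, -1.0]]
contact_force: [-0.9, -0.0, -0.8]
width: 0.405
grip_force: 51.4
clock: 35.75
tool_pos: [512.5, 13.1, 44.1]
orientation: [[-0.898, 0.439, 0.0], [0.439, 0.898, -0.0], [-0.0, -0.0, -1.0]]
contact_force: [-0.1, -0.2, -1.2]
width: 0.404
grip_force: 51.4
```

```bash
python3 -m pendant '[[0,0,0.6,0,0,0,0],[0,0,0.6,0,0,0,0]]'
python3 -m pendant '[[0,0,0.6,0,0,0,0],[0,0,0.6,0,0,0,0]]'
python3 -m pendant '[[0,0,0.6,0,0,0,0],[0,0,0.6,0,0,0,0]]'
```

```text
clock: 35.92
tool_pos: [512.5, 13.1, 43.4]
orientation: [[-0.898, 0.439, -0.0], [0.439, 0.898, -0.0], [0.0, -0.0, -1.0]]
contact_force: [-1.0, -0.1, -0.7]
width: 0.401
grip_force: 51.4
clock: 36.08
tool_pos: [512.6, 13.1, 43.0]
orientation: [[-0.898, 0.439, 0.0], [0.439, 0.898, -0.0], [-0.0, 0.0, -1.0]]
contact_force: [-0.2, 0.1, 3.5]
width: 0.401
grip_force: 52.0
clock: 36.25
tool_pos: [512.8, 13.1, 42.7]
orientation: [[-0.898, 0.439, 0.001], [0.439, 0.898, -0.0], [-0.001, 0.0, -1.0]]
contact_force: [-1.1, 0.1, 11.5]
width: 0.406
grip_force: 52.9
```

Seated. Release, retract and verify all.

```bash
python3 -m pendant '[[0,0,0,0,0,0,0.65],[0,0,0,0,0,0,0.65],[0,0,0,0,0,0,0.65],[0,0,-40,0,0,0,0.65],[0,0,-80,0,0,0,0.65],[0,0,-120,0,0,0,0.65],[0,0,-140,0,0,0,0.65],[0,0,-140,0,0,0,0.65]]'
python3 -m pendant '[[-100,0,0,0,0,0,0.65],[-100,0,0,0,0,0,0.65],[-100,0,0,0,0,0,0.65],[-100,0,0,0,0,0,0.65],[-100,0,0,0,0,0,0.65]]'
python3 - <<'E'
from h import *
c=cam('wrist','w11.png');hexfit(c,(512,12),76)
s=cam('scene');S=cloud(s)
m=(np.hypot(S[...,0]-512,S[...,1]-12)<26)&(S[...,2]>70)&(S[...,2]<80);print(m.sum())
cv2.imwrite('pics/s4.png',s['image'])
E
```

```text
clock: 36.92
tool_pos: [514.0, 13.2, 186.3]
orientation: [[-0.898, 0.44, 0.006], [0.44, 0.898, 0.0], [-0.005, 0.003, -1.0]]
contact_force: [0.3, -0.7, 0.8]
width: 0.646
grip_force: 0.0
clock: 37.33
tool_pos: [602.1, -31.0, 181.2]
orientation: [[-0.898, 0.44, -0.001], [0.44, 0.898, 0.0], [0.001, -0.001, -1.0]]
contact_force: [-0.1, 0.6, 0.3]
width: 0.651
grip_force: 0.0
hex z 75.5 n 1669 circle c [512.3  14.1] support c [512.4  13.9] width 36.4 42.2 flat deg mod60 4.3
133
```

View pics/s4.png

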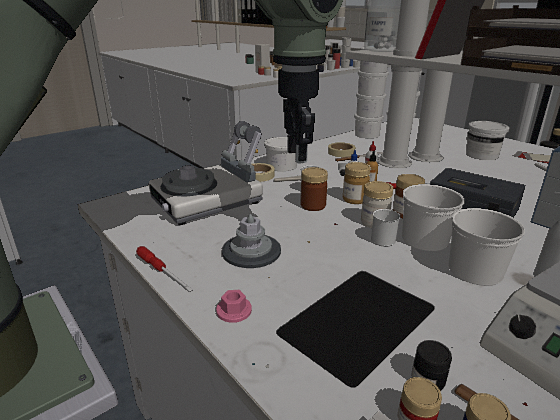

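The final view shows the large plate on the turntable (188,180), and the medium and small stacked on the post (250,238) with the top sleeve at 75.5 mm as expected. Jar (313,188) and cup (385,228) are unmoved, and the mat is empty. Handing in.

```bash
python3 -c "
from cell import bot;print(bot.close_job())"
```

```text
the job is handed in; nothing more can be done
None
```

The job is handed in at about 37 s; no verdict came back, but my last measurements show the large plate flat on the turntable with the studs through its holes, the medium and small plates back on the storage post in order, and the jar and cup where they stood.

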